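Sort inspected housings into the pass and reject racks and lock the pass rack

ROBOT

A 7-joint arm with a two-finger parallel gripper is mounted at the origin on the work surface. World frame = base frame: x ahead of the robot, y to its left, z up, the work surface at z = 0. Lengths are in m, angles in rad, forces in N, time in s.
With the tool pointing down it reaches from about 0.4 to 0.85 m from the base axis. Payload 4.5 kg.
Tool frame: the origin (TCP) lies between the finger pads; the fingertips stand r.tip_reach ahead of it and the grasp point (between the pads) lies 3 mm ahead of it (r.tip_reach is the distance from the TCP to the fingertips, in m); z points along the fingers, y is the line along which they close (so a half turn about z gives the same grasp; the last joint's range is limited). The gripper opens to 88 mm and grips with 3 to 60 N. Pads are 18 mm wide; open, the fingers measure 123 mm over their backs; the gripper's body (75 mm by 187 mm) begins 45 mm behind the grasp point.
Start: joints at [-1.305, 0.689, -0.195, 1.565, 0.157, 0.902, -0.215], TCP at [0.144, 0.608, 0.261] pointing down, gripper open.
Joint ranges: [-3.01, 3.01], [-0.46, 2.08], [-1.47, 1.51], [0.13, 2.56], [-1, 4.14], [0.04, 2.09], [-2.66, 2.66]. Speed limits (rad/s): [2.57, 2.57, 3.14, 3.14, 3.14, 3.14, 3.14].

INTERFACE

Orientations are given as a unit quaternion [x, y, z, w].
In Python, from plant import r gives the robot as it stands.
- The arm moves only by the tool step_arm, never from a script. Its argument "motion" is a list of rows, each an object with "dp": the shift along the tool's x, y, z in mm, a list of three; "twist": the turn, a rotation vector about the tool's x, y, z in rad, a list of three; "hand": the opening, from -1 (shut) to 1 (fully open). In form: [{"dp": [dx, dy, dz], "twist": [rx, ry, rz], "hand": hand}, ...]. A call has 1 to 5 rows; each row is the pose to reach, as a shift and turn from the pose commanded when the call began, along the tool's axes at that moment; what a row does not reach only later rows make up. A row lasts 1/8 s, in which the tool goes at most 62.5 mm and 10.7 degrees, less where a joint would pass 70% of its speed; a pose out of reach is approached as far as the arm can. A call with a gripper value outside its range is refused whole. The fingers move at their own pace and stop on an object; "force" is the grip in N (left out, the last holds). Time passes only in rows, so rows that repeat a pose let the fingers close. It gives the time, the measured TCP pose, the force, the opening and the grip force at its end, in the units of the state.
- r.get_state(): the state, without advancing time (a new reading comes with each control period).
- r.snapshot(name): name is "scene" or "top" or "wrist"; returns a dict with "pixels" (400x640x3 uint8, red, green, blue), "depth" (400x640 float32, m along the optical axis (not along the pixel's ray), 0 where there is no reading), "fx", "fy", "cx", "cy" (pixels), "xyz" and "orientation" of the camera in the world; the wrist camera has in their place "mount" (4x4, takes a point from camera to tool coordinates, whose origin is the TCP and whose axes are the flange's). Camera axes: x right, y down, z forward; pixel columns grow to the right and rows downward; lengths in m; the calibration is good to about 2 mm. A picture is of the moment at which its call begins: read the wrist's pose just before it.
- r.finish_job(): hands the job in; it is judged then, once.
Trained networks look in the newest picture that a camera, given by its name, has taken for a name from the list of things; names that differ only in an ending like _2 or _b are one class to them, and where a whole thing is asked for, a point or a joint stands for the part that bears it (a point fixed in the world has none). Each returns a list of dicts, best first, with "score" (0 to 1); they miss things now and then, are a little off and sometimes report something else, mostly with a low value. They report only what shows in the picture. A call takes as long as a camera call.
- r.search_frame(camera, thing): "at" ([x, y, z] in m, in the coordinates of the camera as it stood for that picture, good to about 4 mm: the middle of the surface that is visible of it).
The state is a dict: "clock": time; "q": joint angles; "qd": joint speeds; "joint_torque": joint torques, N m; "tool_pos": TCP position; "eef_rot": TCP orientation; "contact_force": force on the tool from outside, world axes, zero at the start; "moment": the same for the moment, N m; "opening": opening from 0.0 (shut) to 1.0 (fully open); "finger_force": force on a finger pad.
Only numpy, scipy, OpenCV 4.12 (cv2) and the standard library are available. Lean on these libraries where they do the work, as an engineer would, in place of code of your own. Each camera call takes 0.05 s, during which the arm holds its last target. There are 200 camera calls.

TASK

The housings on the mat have been inspected and tagged on top: swing the retaining bar of the pass rack fully open, then, with it open, set every housing with a round green tag upright in a nest of the pass rack and every one with a red strip in a nest of the reject rack, one per nest, seated flat on the nest floor and let go. When all are in, swing the bar fully closed over the pass rack. The number of housings varies; leave the tag roll, pen and loupe where they are.

Things in the scene. Friction and masses are not known exactly. Their poses are not given: they have to be found in the camera images.
- housing_a: Aluminium housing, 0.22 to 0.35 kg: flange 64 (x) by 50 (y) by 22 mm high with a block 40 (x) by 28 (y) mm centred on it, top at 57 mm. Starts upright on the blue mat or is absent. Origin at the centre of the underside, z up; same shape after a half turn about z. Grip it across the 28 mm width of the block. Tag on its top face: a round green disc, 24 mm (PASS).
- housing_b: Aluminium housing, 0.22 to 0.35 kg: flange 64 (x) by 50 (y) by 22 mm high with a block 40 (x) by 28 (y) mm centred on it, top at 57 mm. Starts upright on the blue mat or is absent. Origin at the centre of the underside, z up; same shape after a half turn about z. Grip it across the 28 mm width of the block. Tag on its top face: a round green disc, 24 mm (PASS).
- housing_c: Aluminium housing, 0.22 to 0.35 kg: flange 64 (x) by 50 (y) by 22 mm high with a block 40 (x) by 28 (y) mm centred on it, top at 57 mm. Starts upright on the blue mat or is absent. Origin at the centre of the underside, z up; same shape after a half turn about z. Grip it across the 28 mm width of the block. Tag on its top face: a round green disc, 24 mm (PASS).
- housing_d: Aluminium housing, 0.22 to 0.35 kg: flange 64 (x) by 50 (y) by 22 mm high with a block 40 (x) by 28 (y) mm centred on it, top at 57 mm. Starts upright on the blue mat or is absent. Origin at the centre of the underside, z up; same shape after a half turn about z. Grip it across the 28 mm width of the block. Tag on its top face: a straight red strip, 37 by 12 mm (REJECT).
- housing_e: Aluminium housing, 0.22 to 0.35 kg: flange 64 (x) by 50 (y) by 22 mm high with a block 40 (x) by 28 (y) mm centred on it, top at 57 mm. Starts upright on the blue mat or is absent. Origin at the centre of the underside, z up; same shape after a half turn about z. Grip it across the 28 mm width of the block. Tag on its top face: a straight red strip, 37 by 12 mm (REJECT).
- housing_f: Aluminium housing, 0.22 to 0.35 kg: flange 64 (x) by 50 (y) by 22 mm high with a block 40 (x) by 28 (y) mm centred on it, top at 57 mm. Starts upright on the blue mat or is absent. Origin at the centre of the underside, z up; same shape after a half turn about z. Grip it across the 28 mm width of the block. Tag on its top face: a straight red strip, 37 by 12 mm (REJECT).
- pass_rack: PASS rack (with the steel bar), left of the mat: grey, fixed; three nests in a row along its x axis (away from the robot), 80 mm pitch, the centre one at the origin (on the bench). Each opening is 72 (x) by 58 (y) mm, floor 6 mm above the bench, walls 9 mm above the floor; housings stand with the long side along x. The bar pivots on a post 145 mm from the origin towards -x.
- reject_rack: REJECT rack (no bar), right of the mat: grey, fixed; three nests in a row along its x axis (away from the robot), 80 mm pitch, the centre one at the origin (on the bench). Each opening is 72 (x) by 58 (y) mm, floor 6 mm above the bench, walls 9 mm above the floor; housings stand with the long side along x. 
- pass_nest0 (a point): Centre of the floor of pass nest 0 (0 nearest the robot, 2 farthest); axes as the rack. Any matching housing may use it.
- pass_nest1 (a point): Centre of the floor of pass nest 1 (0 nearest the robot, 2 farthest); axes as the rack. Any matching housing may use it.
- pass_nest2 (a point): Centre of the floor of pass nest 2 (0 nearest the robot, 2 farthest); axes as the rack. Any matching housing may use it.
- reject_nest0 (a point): Centre of the floor of reject nest 0 (0 nearest the robot, 2 farthest); axes as the rack. Any matching housing may use it.
- reject_nest1 (a point): Centre of the floor of reject nest 1 (0 nearest the robot, 2 farthest); axes as the rack. Any matching housing may use it.
- reject_nest2 (a point): Centre of the floor of reject nest 2 (0 nearest the robot, 2 farthest); axes as the rack. Any matching housing may use it.
- pass_bar (a joint): Steel retaining bar, 250 mm long, 20 wide, 68 to 76 mm above the bench, on a vertical hinge at the near end of the pass rack. 0 rad = closed stop: over the nests along the rack x, 5 mm above seated housings; 1.571 = open stop: along the rack +y, away from the mat (anticlockwise from above). Stays where left (friction 0.12 N m). Starts at 0 to 0.3.
- bar_grip (a point): Middle of the upright black round hand grip on the bar, 26 mm diameter, from 76 to 124 mm above the bench, 105 mm from the hinge axis; this point is 100 mm above the bench and moves with the bar.
- bar_hinge (a point): Hinge axis (vertical) of the retaining bar, 72 mm above the bench.
- tag_roll: Bystander: roll of blank paper tags, a ring 76 mm across, 30 mm tall. Origin at the centre of its underside. To be left alone.
- marker_pen: Bystander: dark marker pen lying flat, 125 mm long along its x axis, 13 mm thick. Origin at the centre of its underside. To be left alone.
- loupe: Bystander: black eye loupe standing upright, 54 mm across, 48 mm tall. Origin at the centre of its underside. To be left alone.

How it is judged:
On the way, in this order (a step that is already met when the one before it is completed fails the run):
1. the retaining bar is swung fully open (beyond 1.45 rad) (value of joint pass_bar above 1.45 rad), for 0.2 s.
2. with the bar open, every housing stands seated in a nest of its own kind and is let go (((horizontal distance between housing_a and pass_nest0 below 0.01 m and z of housing_a in the frame of pass_nest0 between -0.004 and 0.004 m) or (horizontal distance between housing_a and pass_nest1 below 0.01 m and z of housing_a in the frame of pass_nest1 between -0.004 and 0.004 m) or (horizontal distance between housing_a and pass_nest2 below 0.01 m and z of housing_a in the frame of pass_nest2 between -0.004 and 0.004 m)) and angle between the x axis of each of housing_a, housing_b, housing_c and the x axis of pass_rack, either way round below 0.25 rad and angle between each of housing_a, housing_b, housing_c, housing_d, housing_e, housing_f's own z axis and vertical below 0.08 rad and linear speed of each of housing_a, housing_b, housing_c, housing_d, housing_e, housing_f below 0.02 m/s and ((horizontal distance between housing_b and pass_nest0 below 0.01 m and z of housing_b in the frame of pass_nest0 between -0.004 and 0.004 m) or (horizontal distance between housing_b and pass_nest1 below 0.01 m and z of housing_b in the frame of pass_nest1 between -0.004 and 0.004 m) or (horizontal distance between housing_b and pass_nest2 below 0.01 m and z of housing_b in the frame of pass_nest2 between -0.004 and 0.004 m)) and ((horizontal distance between housing_c and pass_nest0 below 0.01 m and z of housing_c in the frame of pass_nest0 between -0.004 and 0.004 m) or (horizontal distance between housing_c and pass_nest1 below 0.01 m and z of housing_c in the frame of pass_nest1 between -0.004 and 0.004 m) or (horizontal distance between housing_c and pass_nest2 below 0.01 m and z of housing_c in the frame of pass_nest2 between -0.004 and 0.004 m)) and ((horizontal distance between housing_d and reject_nest0 below 0.01 m and z of housing_d in the frame of reject_nest0 between -0.004 and 0.004 m) or (horizontal distance between housing_d and reject_nest1 below 0.01 m and z of housing_d in the frame of reject_nest1 between -0.004 and 0.004 m) or (horizontal distance between housing_d and reject_nest2 below 0.01 m and z of housing_d in the frame of reject_nest2 between -0.004 and 0.004 m)) and angle between the x axis of each of housing_d, housing_e, housing_f and the x axis of reject_rack, either way round below 0.25 rad and ((horizontal distance between housing_e and reject_nest0 below 0.01 m and z of housing_e in the frame of reject_nest0 between -0.004 and 0.004 m) or (horizontal distance between housing_e and reject_nest1 below 0.01 m and z of housing_e in the frame of reject_nest1 between -0.004 and 0.004 m) or (horizontal distance between housing_e and reject_nest2 below 0.01 m and z of housing_e in the frame of reject_nest2 between -0.004 and 0.004 m)) and ((horizontal distance between housing_f and reject_nest0 below 0.01 m and z of housing_f in the frame of reject_nest0 between -0.004 and 0.004 m) or (horizontal distance between housing_f and reject_nest1 below 0.01 m and z of housing_f in the frame of reject_nest1 between -0.004 and 0.004 m) or (horizontal distance between housing_f and reject_nest2 below 0.01 m and z of housing_f in the frame of reject_nest2 between -0.004 and 0.004 m)) and contact force between each of housing_a, housing_b, housing_c, housing_d, housing_e, housing_f and the fingers below 0.2 N and value of joint pass_bar above 1.3 rad), for 0.2 s.
3. the bar is swung fully closed (below 0.1 rad) (value of joint pass_bar below 0.1 rad), for 0.2 s.
At the end, for the whole second after the job is handed in: Every green-tagged housing stands in a pass nest and every red-tagged one in a reject nest: within 10 mm of the nest centre, underside within 4 mm of the nest floor, upright within 0.08 rad, long side along the rack within 0.25 rad, at rest and released; the bar is closed (below 0.1 rad) (((horizontal distance between housing_a and pass_nest0 below 0.01 m and z of housing_a in the frame of pass_nest0 between -0.004 and 0.004 m) or (horizontal distance between housing_a and pass_nest1 below 0.01 m and z of housing_a in the frame of pass_nest1 between -0.004 and 0.004 m) or (horizontal distance between housing_a and pass_nest2 below 0.01 m and z of housing_a in the frame of pass_nest2 between -0.004 and 0.004 m)) and angle between the x axis of each of housing_a, housing_b, housing_c and the x axis of pass_rack, either way round below 0.25 rad and angle between each of housing_a, housing_b, housing_c, housing_d, housing_e, housing_f's own z axis and vertical below 0.08 rad and linear speed of each of housing_a, housing_b, housing_c, housing_d, housing_e, housing_f below 0.02 m/s and ((horizontal distance between housing_b and pass_nest0 below 0.01 m and z of housing_b in the frame of pass_nest0 between -0.004 and 0.004 m) or (horizontal distance between housing_b and pass_nest1 below 0.01 m and z of housing_b in the frame of pass_nest1 between -0.004 and 0.004 m) or (horizontal distance between housing_b and pass_nest2 below 0.01 m and z of housing_b in the frame of pass_nest2 between -0.004 and 0.004 m)) and ((horizontal distance between housing_c and pass_nest0 below 0.01 m and z of housing_c in the frame of pass_nest0 between -0.004 and 0.004 m) or (horizontal distance between housing_c and pass_nest1 below 0.01 m and z of housing_c in the frame of pass_nest1 between -0.004 and 0.004 m) or (horizontal distance between housing_c and pass_nest2 below 0.01 m and z of housing_c in the frame of pass_nest2 between -0.004 and 0.004 m)) and ((horizontal distance between housing_d and reject_nest0 below 0.01 m and z of housing_d in the frame of reject_nest0 between -0.004 and 0.004 m) or (horizontal distance between housing_d and reject_nest1 below 0.01 m and z of housing_d in the frame of reject_nest1 between -0.004 and 0.004 m) or (horizontal distance between housing_d and reject_nest2 below 0.01 m and z of housing_d in the frame of reject_nest2 between -0.004 and 0.004 m)) and angle between the x axis of each of housing_d, housing_e, housing_f and the x axis of reject_rack, either way round below 0.25 rad and ((horizontal distance between housing_e and reject_nest0 below 0.01 m and z of housing_e in the frame of reject_nest0 between -0.004 and 0.004 m) or (horizontal distance between housing_e and reject_nest1 below 0.01 m and z of housing_e in the frame of reject_nest1 between -0.004 and 0.004 m) or (horizontal distance between housing_e and reject_nest2 below 0.01 m and z of housing_e in the frame of reject_nest2 between -0.004 and 0.004 m)) and ((horizontal distance between housing_f and reject_nest0 below 0.01 m and z of housing_f in the frame of reject_nest0 between -0.004 and 0.004 m) or (horizontal distance between housing_f and reject_nest1 below 0.01 m and z of housing_f in the frame of reject_nest1 between -0.004 and 0.004 m) or (horizontal distance between housing_f and reject_nest2 below 0.01 m and z of housing_f in the frame of reject_nest2 between -0.004 and 0.004 m)) and contact force between each of housing_a, housing_b, housing_c, housing_d, housing_e, housing_f and the fingers below 0.2 N and value of joint pass_bar below 0.1 rad); the robot touches nothing.
It fails at once if the tag roll is moved more than 25 mm (distance of tag_roll from where it was at the start of the episode above 0.025 m).
It fails at once if the marker pen is moved more than 25 mm (distance of marker_pen from where it was at the start of the episode above 0.025 m).
It fails at once if the loupe is moved more than 25 mm (distance of loupe from where it was at the start of the episode above 0.025 m).
Of housing_a, housing_b, housing_c, housing_d, housing_e, housing_f only 4 to 6 are there at a start; the rules pass over those that are not, and their reading is None.
At some moment in a run one of housing_a, housing_b, housing_c, housing_d, housing_e, housing_f may be knocked a few centimetres aside while the robot is not near it.
Once in a run the grip may slacken for a moment while it holds something.
It also fails if it takes over 210 s, if anything falls off the work surface, if the arm or the gripper's body presses on something with over 40 N, if the wrist force passes 120 N, or if a joint passes its speed limit or range.

## Working session

There is one attempt and no reset: what is moved stays moved. The work goes in short steps, Python scripts to look and compute and a tool call to move; the robot and the scene stay as the last step left them, time stands still between calls to the robot, and variables do not carry over. Pictures are saved under pics/ and viewed, at most 14 in all, crops included, and the job is handed in when it is done.

Besides the shell and the picture viewer there is one more tool, called after ">>>" in YAML: its name, and indented under it one key for each argument. step_arm: Moves the arm, as the interface text tells. Its arguments: {"type":"object","properties":{"motion":{"type":"array"},"force":{"type":"number"}},"required":["motion"]}

```bash
mkdir -p pics; ls; python3 - <<'E'
from plant import r
import cv2,numpy as np
s=r.get_state(); print(s); print(r.tip_reach)
for n in("top","scene"):
    f=r.snapshot(n); cv2.imwrite(f"pics/{n}0.png",f["pixels"][:,:,::-1]); print(n,f["fx"],f["fy"],f["cx"],f["cy"],f["xyz"],f["orientation"])
    np.savez(f"{n}0.npz",**f)
E
```

```text
pics
{'clock': 0.0, 'q': array([-1.30522199,  0.69002956, -0.19447019,  1.56631004,  0.15728588,
        0.90250179, -0.21508884]), 'qd': array([ 4.70417155e-04,  9.98850979e-04,  6.35599641e-05,  1.04131446e-04,
        3.17007056e-04, -7.82431083e-04, -1.09864888e-04]), 'joint_torque': array([-1.63353525e-04, -5.27557504e+01, -1.26681849e+00, -1.53426647e+01,
       -5.26084006e-02,  6.52159564e-03,  1.80844895e-04]), 'tool_pos': array([0.14349653, 0.60770632, 0.25988949]), 'eef_rot': array([ 1.15603652e-01,  9.93294986e-01, -9.30131444e-04, -3.47201922e-05]), 'contact_force': array([-0.05313541, -0.37071928,  0.22362984]), 'moment': array([ 0.00711968,  0.01604645, -0.01187418]), 'finger_force': 0.0, 'opening': 0.9968183809395923}
0.022
top 495.77591714800803 495.77591714800803 323.3665308328946 199.40182172046974 [0.44897898 0.01123503 1.11628864] [-0.70138208  0.71051765 -0.0386794   0.04161422]
scene 422.93855764909364 422.93855764909364 314.6715798851211 198.90855159415602 [ 1.12242429 -0.04419958  0.81907568] [ 0.70229787  0.63686572 -0.21280332 -0.23642018]
```

View pics/top0.png

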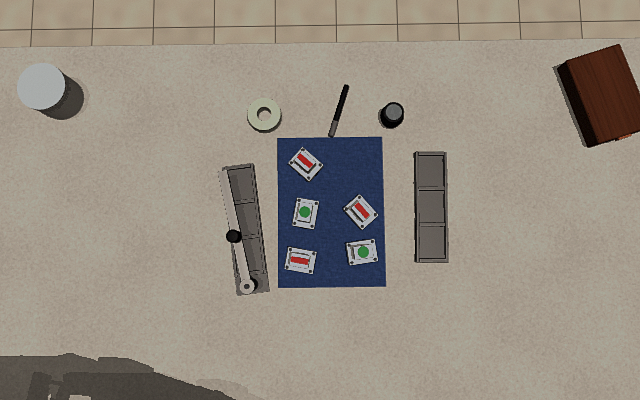

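View pics/scene0.png

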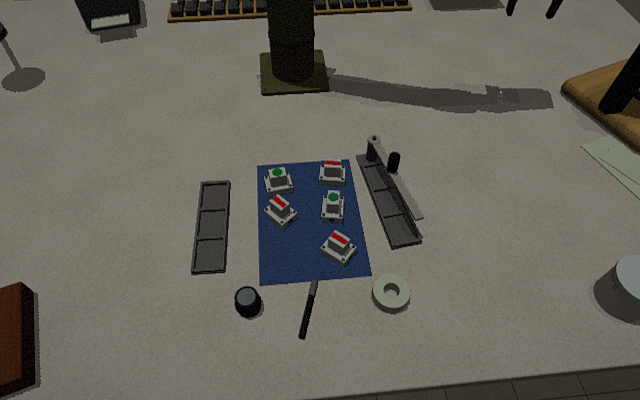

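The top view shows five housings: red strips at about (305,160), (361,210) and (300,262), and green discs at (305,212) and (363,252). The pass rack is on the left, with its hinge at (247,287), grip at (234,236) and bar about 0.1–0.2 rad open. The reject rack is at (431,207). The scene view agrees. The roll, pen and loupe lie beyond the mat.

```bash
cat >h.py <<'E'
import numpy as np,cv2
from scipy.spatial.transform import Rotation as R
def pose(f,st=None):
    if "mount" in f:
        T=np.eye(4);T[:3,:3]=R.from_quat(st["eef_rot"]).as_matrix();T[:3,3]=st["tool_pos"];return T@np.array(f["mount"])
    T=np.eye(4);T[:3,:3]=R.from_quat(f["orientation"]).as_matrix();T[:3,3]=f["xyz"];return T
def cloud(f,T):
    v,u=np.mgrid[:400,:640];d=f["depth"]
    P=np.stack([(u-f["cx"])/f["fx"]*d,(v-f["cy"])/f["fy"]*d,d],-1)
    P=P@T[:3,:3].T+T[:3,3];P[d<=0]=np.nan;return P
def masks(f):
    h=cv2.cvtColor(f["pixels"],cv2.COLOR_RGB2HSV);H,S,V=cv2.split(h)
    return {"red":((H<10)|(H>170))&(S>130)&(V>90),"green":(H>45)&(H<85)&(S>100)&(V>50)}
def rect(P):  # long-axis yaw in (-90,90], centre, size from Nx2 metres
    (c,s,a)=cv2.minAreaRect((P*1000).astype(np.float32));a=np.radians(a)
    if s[0]<s[1]: s=s[::-1];a+=np.pi/2
    a=(a+np.pi/2)%np.pi-np.pi/2
    return np.array(c)/1000,np.array(s),a
def tags(f,P):
    out=[]
    for k,m in masks(f).items():
        n,L,st,c=cv2.connectedComponentsWithStats(m.astype(np.uint8))
        for i in range(1,n):
            if st[i,4]<40: continue
            q=P[L==i];q=q[~np.isnan(q[:,0])]
            if len(q)<20: continue
            med=np.median(q,0)
            if not(.04<med[2]<.08): continue
            c_,s_,a_=rect(q[:,:2])
            w=P[np.isfinite(P[...,0])];w=w[np.linalg.norm(w[:,:2]-med[:2],axis=1)<.05]
            fl=w[(w[:,2]>.014)&(w[:,2]<.075)];F=rect(fl[:,:2])
            b=w[(w[:,2]>.049)&(w[:,2]<.075)];B=rect(b[:,:2])
            out.append(dict(kind=k,px=c[i].round(),top=med,tag=(c_,s_,a_),fl=F,bl=B))
    return out
E
python3 - <<'E'
from h import *
from plant import r
np.set_printoptions(precision=4,suppress=True)
for n in("top","scene"):
    f=dict(np.load(f"{n}0.npz"));T=pose(f);P=cloud(f,T)
    print(n)
    for t in tags(f,P): print(t["kind"],t["px"],t["top"],"tag",*t["tag"],"fl",*t["fl"],"bl",*t["bl"])
    for th in("housing_a","pass_rack","reject_rack","bar_grip","pass_bar"):
        print(th,[((T[:3,:3]@np.array(d["at"])+T[:3,3]).round(3).tolist(),round(d["score"],2)) for d in r.search_frame(n,th)][:6])
f=dict(np.load("top0.npz"));P=cloud(f,pose(f))
def reg(u0,u1,v0,v1,z0,z1):
    p=P[v0:v1,u0:u1].reshape(-1,3);p=p[(p[:,2]>z0)&(p[:,2]<z1)];return p
p=reg(405,460,140,275,.008,.03);print("rej",rect(p[:,:2]),np.percentile(p[:,2],[10,50,90]))
p=reg(210,275,150,300,.008,.03);print("pass",rect(p[:,:2]),np.percentile(p[:,2],[10,50,90]))
p=reg(210,275,150,300,.06,.085);print("bar",rect(p[:,:2]),np.percentile(p[:,2],[10,50,90]))
p=reg(210,275,150,300,.105,.15);print("grip",p.mean(0),len(p),rect(p[:,:2]))
p=reg(450,560,150,250,-.1,.1);print("bench",np.percentile(p[:,2],[10,50,90]))
E
```

```text
top
red [304. 160.] [0.6558 0.0558 0.0576] tag [0.6558 0.055 ] [35.7247 11.5626] 0.8473448882493453 fl [0.6553 0.0548] [65.3228 50.3524] 0.8323956995233761 bl [0.655  0.0544] [39.9182 27.9222] 0.8279744526396815
red [362. 210.] [ 0.5457 -0.0674  0.0578] tag [ 0.5459 -0.0665] [34.8563 11.2835] 0.7611341027057366 fl [ 0.5459 -0.0669] [63.8595 50.1354] 0.71379055537518 bl [ 0.5459 -0.0669] [39.621  28.4489] 0.701588284155573
red [299. 260.] [0.4412 0.068  0.0577] tag [0.441  0.0677] [36.6285 11.8003] 1.3807030839783487 fl [0.4409 0.0679] [64.3981 49.9147] 1.3802013444289778 bl [0.441  0.0679] [39.9736 27.8755] 1.3773372478346522
green [304. 211.] [0.545  0.0566 0.0581] tag [0.5452 0.0567] [21.5081 21.4468] 1.5509392650750478 fl [0.5443 0.0558] [64.8766 49.8371] -0.19068033667885587 bl [0.5443 0.056 ] [40.4002 28.1062] -0.20755266060699817
green [363. 252.] [ 0.4583 -0.0678  0.0577] tag [ 0.4577 -0.0676] [21.9212 21.6098] -1.1270989752226725 fl [ 0.4694 -0.0659] [74.3858 64.861 ] 0.1403245877078514 bl [ 0.4572 -0.0676] [39.8778 27.8353] -1.4328035113913558
housing_a [([0.654, 0.056, 0.02
[... 1632 characters left out ...]
009], 0.65)]
reject_rack [([0.574, -0.222, -0.003], 0.69), ([0.669, 0.052, 0.025], 0.44)]
bar_grip [([0.506, 0.205, 0.075], 0.66)]
pass_bar [([0.506, 0.2, 0.069], 0.81), ([0.56, 0.051, 0.023], 0.52)]
rej (array([ 0.5565, -0.226 ]), array([247.8254,  72.5442]), np.float64(-0.027230555829951264)) [0.0085 0.0131 0.0171]
pass (array([0.5123, 0.2012]), array([291.2548, 105.3866]), np.float64(0.06438729977030544)) [0.0084 0.0132 0.017 ]
bar (array([0.5032, 0.2039]), array([264.8624,  30.9352]), np.float64(0.24543680954840497)) [0.0733 0.076  0.0789]
grip [0.4913 0.1974 0.1223] 145 (array([0.4919, 0.1985]), array([24.5026, 24.3894]), np.float64(-0.46332484880610814))
bench [-0.0025  0.0002  0.0028]
```

```bash
cat >fit.py <<'E'
from h import *
from scipy.optimize import minimize
def rackfit(P,c0,yaw0,zmax=.025,zmin=-.01):
    p=P.reshape(-1,3);p=p[np.isfinite(p[:,0])];p=p[(np.linalg.norm(p[:,:2]-c0,axis=1)<.17)&(p[:,2]<zmax)&(p[:,2]>zmin)]
    def cost(a):
        c,s=np.cos(a[2]),np.sin(a[2]);d=p[:,:2]-a[:2];x=d[:,0]*c+d[:,1]*s;y=-d[:,0]*s+d[:,1]*c
        sig=lambda t:1/(1+np.exp(-t/.0008))
        ins=sig(a[3]-abs(x))*sig(a[4]-abs(y))
        nest=sum(sig(.036-abs(x-k))for k in(-.08,0,.08))*sig(.029-abs(y))
        return np.mean(np.minimum((p[:,2]-ins*(.015-.009*nest))**2,.01**2))*1e6
    best=None
    for dx in(-.008,0,.008):
        for dw in(-.06,0,.06):
            m=minimize(cost,[c0[0]+dx,c0[1],yaw0+dw,.124,.036],method="Nelder-Mead",options=dict(initial_simplex=np.array([[c0[0]+dx,c0[1],yaw0+dw,.124,.036]]*6)+np.vstack([np.zeros(5),np.diag([.006,.006,.05,.004,.004])]),xatol=1e-5,fatol=1e-4,maxiter=600))
            if best is None or m.fun<best.fun: best=m
    return best
E
python3 - <<'E'
from fit import *
np.set_printoptions(precision=4,suppress=True)
for n in("top","scene"):
    f=dict(np.load(f"{n}0.npz"));P=cloud(f,pose(f))
    for k,c0,y in(("rej",(.556,-.226),0),("pass",(.52,.192),.12)):
        m=rackfit(P,np.array(c0),y);print(n,k,m.x,m.fun,"hinge",m.x[:2]-.145*np.array([np.cos(m.x[2]),np.sin(m.x[2])]))
    p=P.reshape(-1,3);b=p[(p[:,1]>.13)&(p[:,1]<.27)&(p[:,0]>.33)&(p[:,0]<.68)]
    g=b[(b[:,2]>.105)&(b[:,2]<.14)];print("grip",g.mean(0),(g[:,:2].min(0)+g[:,:2].max(0))/2,len(g),np.percentile(g[:,2],[50,90]))
    q=b[(b[:,2]>.066)&(b[:,2]<.085)];print("bar",*rect(q[:,:2]),np.median(q[:,2]))
    h=b[(b[:,0]<.41)&(b[:,2]>.06)];print("hingecap",h.mean(0),*rect(h[:,:2]))
E
```

```text
top rej [ 0.557  -0.2266 -0.0256  0.1241  0.0358] 6.74709194767205 hinge [ 0.4121 -0.2229]
top pass [0.5331 0.1943 0.1238 0.1255 0.0357] 9.914779279117939 hinge [0.3892 0.1764]
grip [0.4913 0.1974 0.1223] [0.4912 0.1983] 145 [0.1235 0.1257]
bar [0.5032 0.2039] [264.8624  30.9352] 0.24543680954840497 0.07603947360204921
hingecap [0.3923 0.1761 0.0771] [0.3923 0.1759] [35.0096 31.0087] -0.005948037136636941
scene rej [ 0.5566 -0.2266 -0.0237  0.1248  0.0354] 6.602426006221325 hinge [ 0.4117 -0.2232]
scene pass [0.5328 0.1945 0.1227 0.1251 0.0356] 10.080181144724074 hinge [0.3889 0.1768]
grip [0.4967 0.1972 0.1184] [0.4924 0.1984] 128 [0.121  0.1239]
bar [0.5044 0.203 ] [266.2241  31.7846] 0.23451501947042175 0.07481695890555867
hingecap [0.3942 0.1745 0.0753] [0.3921 0.175 ] [35.6163 30.527 ] -0.08491449188301292
```

```bash
cat >go.py <<'E'
import sys;from h import *;from plant import r
# usage: go.py x,y,z[,yaw] ... : shift/turn of each waypoint from the present pose, tool axes, mm/rad
s=r.get_state();p=s["tool_pos"];M=R.from_quat(s["eef_rot"]).as_matrix();y0=np.arctan2(M[1,0],M[0,0])
tilt=np.arccos(-M[2,2])
print("t%.2f p%s yaw%.3f tilt%.3f op%.3f q7 %.2f F%s"%(s["clock"],(p*1000).round(1),y0,tilt,s["opening"],s["q"][6],s["contact_force"].round(1)))
for a in sys.argv[1:]:
    v=[float(k) for k in a.split(",")]
    d=M.T@(np.array(v[:3])-p)*1000
    tw=0.
    if len(v)>3: tw=-((v[3]-y0+np.pi/2)%np.pi-np.pi/2)
    print("dp",d.round(1).tolist(),"rz",round(tw,3),"rows>=%.1f"%max(np.linalg.norm(d)/62.5,abs(tw)/.1867))
E
python3 go.py .4918,.1983,.2 .4918,.1983,.105
```

```text
t0.60 p[143.6 608.3 260.7] yaw2.910 tilt0.000 op1.001 q7 -0.22 F[-0.1  0.2 -0.1]
dp [-433.1, -319.0, 60.7] rz 0.0 rows>=8.7
dp [-433.1, -319.1, 155.7] rz 0.0 rows>=9.0
```

>>> step_arm:
  motion:
    - {"dp":[-48,-35,5],"twist":[0,0,0],"hand":1}
    - {"dp":[-96,-71,10],"twist":[0,0,0],"hand":1}
    - {"dp":[-144,-106,15],"twist":[0,0,0],"hand":1}
    - {"dp":[-192,-142,20],"twist":[0,0,0],"hand":1}
    - {"dp":[-240,-177,30],"twist":[0,0,0],"hand":1}

```text
clock: 1.23
tool_pos: [0.3379, 0.3798, 0.2311]
eef_rot: [0.116, 0.993, 0.001, 0.0]
contact_force: [0.3, 0.8, 0.9]
opening: 1.005
finger_force: 0.0
```

>>> step_arm:
  motion:
    - {"dp":[-48,-35,7],"twist":[0,0,0],"hand":1}
    - {"dp":[-96,-71,14],"twist":[0,0,0],"hand":1}
    - {"dp":[-144,-106,21],"twist":[0,0,0],"hand":1}
    - {"dp":[-193,-142,30],"twist":[0,0,0],"hand":1}
    - {"dp":[-193,-142,30],"twist":[0,0,0],"hand":1}

```text
clock: 1.85
tool_pos: [0.495, 0.1922, 0.2]
eef_rot: [0.121, 0.993, -0.002, 0.001]
contact_force: [0.0, 0.5, 0.3]
opening: 1.002
finger_force: 0.0
```

```bash
python3 go.py .4918,.1983,.2 .4918,.1983,.105
```

```text
t1.85 p[495.  192.2 200. ] yaw2.899 tilt0.004 op1.002 q7 0.59 F[0.  0.5 0.3]
dp [4.6, 5.1, -0.0] rz 0.0 rows>=0.1
dp [4.8, 5.4, 95.0] rz 0.0 rows>=1.5
```

>>> step_arm:
  motion:
    - {"dp":[0,0,20],"twist":[0,0,0],"hand":1}
    - {"dp":[0,0,20],"twist":[0,0,0],"hand":1}
    - {"dp":[0,0,20],"twist":[0,0,0],"hand":1}

```text
clock: 2.22
tool_pos: [0.4915, 0.1994, 0.1812]
eef_rot: [0.115, 0.993, 0.0, 0.0]
contact_force: [0.0, 0.2, -0.2]
opening: 1.002
finger_force: 0.0
```

```bash
python3 go.py .4918,.1983,.2 .4918,.1983,.105; python3 - <<'E'
from plant import r
import cv2
from h import *
s=r.get_state();f=r.snapshot("wrist");cv2.imwrite("pics/w1.png",f["pixels"][:,:,::-1]);P=cloud(f,pose(f,s))
p=P.reshape(-1,3);p=p[np.isfinite(p[:,0])];g=p[(p[:,2]>.11)&(p[:,2]<.135)&(abs(p[:,0]-.49)<.05)&(abs(p[:,1]-.2)<.04)]
print(len(g),g.mean(0) if len(g) else 0, rect(g[:,:2]) if len(g)>5 else 0); print(np.round(f["mount"],3))
T=pose(f,s)
for th in("bar_grip",):print([((T[:3,:3]@np.array(d["at"])+T[:3,3]).round(3).tolist(),d["score"]) for d in r.search_frame("wrist",th)])
E
```

```text
t2.23 p[491.5 199.4 181.2] yaw2.911 tilt0.001 op1.002 q7 0.58 F[ 0.   0.2 -0.2]
dp [-0.6, -0.9, -18.8] rz 0.0 rows>=0.3
dp [-0.5, -1.0, 76.2] rz 0.0 rows>=1.2
1094 [0.48812533 0.20032751 0.1220126 ] (array([0.49012372, 0.20009293]), array([25.29528809, 24.88193893]), np.float64(0.7696914384994065))
[[-0.001 -0.948 -0.317  0.083]
 [ 1.    -0.001  0.001 -0.   ]
 [-0.001 -0.317  0.948 -0.124]
 [ 0.     0.     0.     1.   ]]
[([0.468, 0.193, 0.082], 0.81)]
```

>>> step_arm:
  motion:
    - {"dp":[0,0,40],"twist":[0,0,0],"hand":1}
    - {"dp":[0,0,76],"twist":[0,0,0],"hand":1}
    - {"dp":[0,0,76],"twist":[0,0,0],"hand":0}
    - {"dp":[0,0,76],"twist":[0,0,0],"hand":-0.6}
    - {"dp":[0,0,76],"twist":[0,0,0],"hand":-0.6}
  force: 12

```text
clock: 2.95
tool_pos: [0.4926, 0.1989, 0.1063]
eef_rot: [0.116, 0.993, 0.001, 0.001]
contact_force: [-0.0, -0.4, -0.0]
opening: 0.69
finger_force: 0.0
```

```bash
python3 - <<'E'
import numpy as np,subprocess
h=np.array([.389,.1766])
for lo,hi in((.208,.95),(.95,1.71)):
    for a in np.linspace(lo,hi,6): print(round(a,2),(h+.105*np.array([np.cos(a),np.sin(a)])).round(4))
a=np.linspace(.208,1.72,11)
print(subprocess.run(["python3","go.py"]+["%.4f,%.4f,.105"%tuple(h+.105*np.array([np.cos(t),np.sin(t)])) for t in a],capture_output=True,text=True).stdout)
E
```

```text
0.21 [0.4917 0.1983]
0.36 [0.4874 0.2132]
0.5 [0.4809 0.2274]
0.65 [0.4724 0.2404]
0.8 [0.462 0.252]
0.95 [0.4501 0.262 ]
0.95 [0.4501 0.262 ]
1.1 [0.4364 0.2703]
1.25 [0.4217 0.2764]
1.41 [0.4062 0.2802]
1.56 [0.3903 0.2816]
1.71 [0.3744 0.2806]
t2.95 p[492.6 198.9 106.3] yaw2.910 tilt0.003 op0.690 q7 0.53 F[-0.  -0.4 -0. ]
dp [0.8, -0.8, 1.3] rz 0.0 rows>=0.0
dp [8.6, 13.0, 1.3] rz 0.0 rows>=0.2
dp [18.4, 25.5, 1.3] rz 0.0 rows>=0.5
dp [30.0, 36.3, 1.3] rz 0.0 rows>=0.8
dp [43.0, 45.3, 1.3] rz 0.0 rows>=1.0
dp [57.3, 52.3, 1.2] rz 0.0 rows>=1.2
dp [72.5, 56.9, 1.2] rz 0.0 rows>=1.5
dp [88.1, 59.3, 1.2] rz 0.0 rows>=1.7
dp [104.0, 59.2, 1.2] rz 0.0 rows>=1.9
dp [119.7, 56.7, 1.1] rz 0.0 rows>=2.1
dp [134.8, 51.9, 1.1] rz 0.0 rows>=2.3
```

>>> step_arm:
  motion:
    - {"dp":[0,0,0],"twist":[0,0,0],"hand":-0.8}
    - {"dp":[0,0,0],"twist":[0,0,0],"hand":-0.8}
    - {"dp":[0,0,0],"twist":[0,0,0],"hand":-0.8}
    - {"dp":[0,0,0],"twist":[0,0,0],"hand":-0.8}
    - {"dp":[0,0,0],"twist":[0,0,0],"hand":-0.8}
  force: 12

```text
clock: 3.58
tool_pos: [0.4922, 0.1988, 0.1049]
eef_rot: [0.116, 0.993, 0.001, 0.0]
contact_force: [1.7, 1.3, 1.0]
opening: 0.289
finger_force: 12.0
```

>>> step_arm:
  motion:
    - {"dp":[8,14,0],"twist":[0,0,0],"hand":-0.8}
    - {"dp":[18,26,0],"twist":[0,0,0],"hand":-0.8}
    - {"dp":[29,37,0],"twist":[0,0,0],"hand":-0.8}
    - {"dp":[42,46,0],"twist":[0,0,0],"hand":-0.8}
    - {"dp":[57,53,0],"twist":[0,0,0],"hand":-0.8}

```text
clock: 4.2
tool_pos: [0.4474, 0.2635, 0.1047]
eef_rot: [0.116, 0.993, -0.0, -0.0]
contact_force: [2.6, -4.6, 4.2]
opening: 0.287
finger_force: 12.0
```

>>> step_arm:
  motion:
    - {"dp":[15,4,0],"twist":[0,0,0],"hand":-0.8}
    - {"dp":[31,7,0],"twist":[0,0,0],"hand":-0.8}
    - {"dp":[47,7,0],"twist":[0,0,0],"hand":-0.8}
    - {"dp":[63,4,0],"twist":[0,0,0],"hand":-0.8}
    - {"dp":[78,-1,0],"twist":[0,0,0],"hand":-0.8}

```text
clock: 4.82
tool_pos: [0.3717, 0.2841, 0.1047]
eef_rot: [0.114, 0.993, 0.004, 0.001]
contact_force: [3.1, 4.9, -5.3]
opening: 0.282
finger_force: 11.8
```

>>> step_arm:
  motion:
    - {"dp":[0,0,0],"twist":[0,0,0],"hand":-0.8}
    - {"dp":[0,0,0],"twist":[0,0,0],"hand":-0.8}

```text
clock: 5.08
tool_pos: [0.3705, 0.2841, 0.1047]
eef_rot: [0.114, 0.994, 0.003, -0.001]
contact_force: [-1.7, 6.2, -0.6]
opening: 0.283
finger_force: 12.1
```

```bash
python3 go.py .375,.2806,.105; python3 -c "
import numpy as np;from plant import r
p=r.get_state()['tool_pos'][:2]-[.389,.1766];print(np.arctan2(p[1],p[0])-.1235,np.hypot(*p))"
```

```text
t5.08 p[370.5 284.1 104.7] yaw2.914 tilt0.006 op0.283 q7 0.30 F[-1.7  6.2 -0.6]
dp [-5.1, -2.4, -0.3] rz 0.0 rows>=0.1
1.6174624833802973 0.1090308150316707
```

>>> step_arm:
  motion:
    - {"dp":[0,0,0],"twist":[0,0,0],"hand":0.2}
    - {"dp":[0,0,0],"twist":[0,0,0],"hand":0.2}
    - {"dp":[0,0,0],"twist":[0,0,0],"hand":0.2}
    - {"dp":[0,0,-40],"twist":[0,0,0],"hand":0.2}
    - {"dp":[0,0,-80],"twist":[0,0,0],"hand":0.2}

```text
clock: 5.7
tool_pos: [0.3719, 0.2794, 0.1853]
eef_rot: [0.116, 0.993, -0.001, -0.001]
contact_force: [1.5, 0.2, -0.4]
opening: 0.598
finger_force: 0.0
```

```bash
cat >look.py <<'E'
from h import *;from plant import r
np.set_printoptions(precision=4,suppress=True)
# housings seen by both fixed cameras
for n in("top","scene"):
    f=r.snapshot(n);P=cloud(f,pose(f))
    for t in sorted(tags(f,P),key=lambda t:-t["top"][0]): print(n,t["kind"],t["top"],"fl",t["fl"][0],t["fl"][1].round(),t["fl"][2].round(3),"bl",t["bl"][0],t["bl"][1].round(),t["bl"][2].round(3))
    p=P.reshape(-1,3);g=p[(p[:,2]>.108)&(p[:,2]<.13)&(p[:,0]>.33)&(p[:,0]<.52)&(p[:,1]>.15)&(p[:,1]<.31)]
    if len(g)>20:
        d=(g[:,:2].min(0)+g[:,:2].max(0))/2-[.389,.1766];print("bar angle",np.arctan2(d[1],d[0])-.1235,np.hypot(*d))
E
python3 look.py; python3 go.py .5468,-.067,.15,.712
```

```text
top red [0.6555 0.0557 0.0584] fl [0.6552 0.0544] [66. 50.] 0.825 bl [0.6549 0.0542] [40. 28.] 0.83
top red [ 0.5459 -0.0675  0.0581] fl [ 0.5458 -0.0666] [64. 50.] 0.708 bl [ 0.5459 -0.0669] [40. 29.] 0.723
top green [0.5451 0.0566 0.0581] fl [0.5443 0.056 ] [65. 50.] -0.188 bl [0.5442 0.0559] [40. 28.] -0.18
top green [ 0.4565 -0.0677  0.0578] fl [ 0.4572 -0.0677] [65. 50.] -1.433 bl [ 0.4572 -0.0676] [40. 28.] -1.431
top red [0.4412 0.068  0.0577] fl [0.4409 0.0679] [64. 50.] 1.38 bl [0.4409 0.0677] [40. 28.] 1.38
bar angle 1.4432108395221437 0.10425134720120625
scene red [0.657  0.0544 0.0567] fl [0.6568 0.0543] [65. 52.] 0.841 bl [0.6566 0.0545] [40. 29.] 0.839
scene green [0.5466 0.056  0.0564] fl [0.5467 0.0555] [65. 50.] -0.196 bl [0.546  0.0557] [43. 28.] -0.194
scene red [ 0.5463 -0.0667  0.0562] fl [ 0.5474 -0.0673] [66. 50.] 0.704 bl [ 0.5472 -0.0667] [42. 29.] 0.725
scene green [ 0.4589 -0.0671  0.0568] fl [ 0.46   -0.0677] [64. 53.] -1.467 bl [ 0.4576 -0.0678] [40. 31.] -1.436
scene red [0.443  0.068  0.0563] fl [0.4446 0.0671] [65. 50.] 1.339 bl [0.4429 0.0681] [40. 31.] 1.314
bar angle 1.5010444283056887 0.10362787284801331
t5.80 p[373.7 280.8 187.7] yaw2.909 tilt0.006 op0.600 q7 0.34 F[ 0.8  0.3 -0.8]
dp [-248.6, -298.7, 37.0] rz -0.945 rows>=6.2
```

>>> step_arm:
  motion:
    - {"dp":[-38,-46,4],"twist":[0,0,0],"hand":0.2}
    - {"dp":[-76,-92,8],"twist":[0,0,0],"hand":0.2}
    - {"dp":[-114,-138,12],"twist":[0,0,0],"hand":0.2}
    - {"dp":[-152,-184,16],"twist":[0,0,0],"hand":0.2}
    - {"dp":[-190,-230,20],"twist":[0,0,0],"hand":0.2}

```text
clock: 6.42
tool_pos: [0.5045, 0.0105, 0.1637]
eef_rot: [0.116, 0.993, 0.0, -0.001]
contact_force: [1.3, 0.4, 0.1]
opening: 0.6
finger_force: 0.0
```

>>> step_arm:
  motion:
    - {"dp":[-12,-14,4],"twist":[0,0,-0.185],"hand":0.2}
    - {"dp":[-24,-28,8],"twist":[0,0,-0.37],"hand":0.2}
    - {"dp":[-36,-42,12],"twist":[0,0,-0.555],"hand":0.2}
    - {"dp":[-48,-56,16],"twist":[0,0,-0.74],"hand":0.2}
    - {"dp":[-58,-69,17],"twist":[0,0,-0.925],"hand":0.2}

```text
clock: 7.05
tool_pos: [0.5443, -0.0689, 0.1463]
eef_rot: [-0.342, 0.94, 0.001, -0.001]
contact_force: [0.4, -0.0, -0.1]
opening: 0.598
finger_force: 0.0
```

>>> step_arm:
  motion:
    - {"dp":[0,0,10],"twist":[0,0,-0.02],"hand":0.2}
    - {"dp":[0,0,10],"twist":[0,0,-0.02],"hand":0.2}
    - {"dp":[0,0,10],"twist":[0,0,-0.02],"hand":0.2}

```text
clock: 7.42
tool_pos: [0.5445, -0.0668, 0.1375]
eef_rot: [-0.349, 0.937, 0.0, -0.0]
contact_force: [0.0, 0.5, 0.1]
opening: 0.604
finger_force: 0.0
```

```bash
python3 go.py .5466,-.067,.048,.714; python3 look.py | grep bar; python3 - <<'E'
from h import *;from plant import r
s=r.get_state();f=r.snapshot("wrist");P=cloud(f,pose(f,s));cv2.imwrite("pics/w2.png",f["pixels"][:,:,::-1])
for t in tags(f,P): print(t)
E
```

```text
t7.42 p[544.5 -66.8 137.5] yaw-2.428 tilt0.001 op0.604 q7 1.66 F[0.  0.5 0.1]
dp [-1.5, -1.6, 89.5] rz -0.001 rows>=1.4
bar angle 1.5192804834952733 0.10394957778434832
bar angle 1.506898864107098 0.10430555374290751
{'kind': 'red', 'px': array([320., 217.]), 'top': array([ 0.5446045 , -0.06641208,  0.05713384]), 'tag': (array([ 0.54530743, -0.06614243]), array([36.32002258, 10.81023407]), np.float64(0.7212931462191237)), 'fl': (array([ 0.54446918, -0.06701905]), array([63.77833939, 49.99613953]), np.float64(0.7075801302921421)), 'bl': (array([ 0.54492084, -0.06670309]), array([40.48745346, 27.98064423]), np.float64(0.7046963263057497))}
{'kind': 'red', 'px': array([536., 228.]), 'top': array([0.4402716 , 0.06820433, 0.05730982]), 'tag': (array([0.43890924, 0.09785168]), array([96.78397369, 18.69856453]), np.float64(-1.5192214991901514)), 'fl': (array([0.44045496, 0.06763062]), array([65.06430817, 49.83522797]), np.float64(1.377721941454114)), 'bl': (array([0.44041638, 0.06801549]), array([41.63044739, 28.29648972]), np.float64(1.3710310155313987))}
{'kind': 'red', 'px': array([340., 363.]), 'top': array([0.64517982, 0.04438076, 0.0572049 ]), 'tag': (array([ 0.58679242, -0.01214014]), array([174.6842041 ,  10.61713505]), np.float64(0.7699262627285242)), 'fl': (array([0.65762378, 0.05788158]), array([51.97713089, 50.11790466]), np.float64(0.8321991582349284)), 'bl': (array([0.6453092 , 0.04424383]), array([28.03094482, 14.9165411 ]), np.float64(-0.753730048822125))}
{'kind': 'green', 'px': array([402., 128.]), 'top': array([ 0.45626698, -0.06690898,  0.05728576]), 'tag': (array([ 0.45645767, -0.06677966]), array([22.30438232, 22.25656319]), np.float64(-1.561514611184725)), 'fl': (array([ 0.46836139, -0.06596822]), array([74.41175842, 64.0574646 ]), np.float64(0.1399439221195382)), 'bl': (array([ 0.45637799, -0.06729593]), array([40.00342178, 28.08500671]), np.float64(-1.4316519688583842))}
```

>>> step_arm:
  motion:
    - {"dp":[-1,-1,45],"twist":[0,0,0],"hand":0.2}
    - {"dp":[-1,-1,89],"twist":[0,0,0],"hand":0.2}
    - {"dp":[-1,-1,89],"twist":[0,0,0],"hand":0.2}
    - {"dp":[-1,-1,89],"twist":[0,0,0],"hand":-0.8}
    - {"dp":[-1,-1,89],"twist":[0,0,0],"hand":-0.8}
  force: 30

```text
clock: 8.2
tool_pos: [0.5475, -0.068, 0.0505]
eef_rot: [-0.349, 0.937, -0.0, 0.001]
contact_force: [-0.7, -0.0, 0.3]
opening: 0.394
finger_force: 0.0
```

>>> step_arm:
  motion:
    - {"dp":[0,0,0],"twist":[0,0,0],"hand":-0.8}
    - {"dp":[0,0,0],"twist":[0,0,0],"hand":-0.8}
    - {"dp":[0,0,0],"twist":[0,0,0],"hand":-0.8}

```text
clock: 8.57
tool_pos: [0.5468, -0.0674, 0.0502]
eef_rot: [-0.349, 0.937, 0.0, 0.001]
contact_force: [-1.4, 1.6, 7.5]
opening: 0.313
finger_force: 30.0
```

```bash
python3 go.py .5466,-.067,.110 .6368,-.2286,.11,-.0247 .6368,-.2286,.054,-.0247
```

```text
t8.57 p[546.8 -67.4  50.2] yaw-2.428 tilt0.002 op0.313 q7 1.54 F[-1.4  1.6  7.5]
dp [-0.2, 0.4, -59.8] rz 0.0 rows>=1.0
dp [37.4, -180.8, -59.8] rz 0.738 rows>=4.0
dp [37.5, -180.8, -3.8] rz 0.738 rows>=4.0
```

>>> step_arm:
  motion:
    - {"dp":[0,0,-55],"twist":[0,0,0],"hand":-0.8}
    - {"dp":[9,-45,-60],"twist":[0,0,0.184],"hand":-0.8}
    - {"dp":[19,-90,-60],"twist":[0,0,0.368],"hand":-0.8}
    - {"dp":[28,-135,-60],"twist":[0,0,0.553],"hand":-0.8}
    - {"dp":[37,-181,-60],"twist":[0,0,0.738],"hand":-0.8}

```text
clock: 9.2
tool_pos: [0.6368, -0.2309, 0.109]
eef_rot: [0.016, 1.0, 0.0, -0.0]
contact_force: [0.8, 0.0, -3.1]
opening: 0.312
finger_force: 30.0
```

>>> step_arm:
  motion:
    - {"dp":[0,0,20],"twist":[0,0,0],"hand":-0.8}
    - {"dp":[0,0,30],"twist":[0,0,0],"hand":-0.8}
    - {"dp":[0,0,30],"twist":[0,0,0],"hand":-0.8}

```text
clock: 9.57
tool_pos: [0.6354, -0.2272, 0.0775]
eef_rot: [0.011, 1.0, 0.001, -0.002]
contact_force: [0.2, -0.2, -2.5]
opening: 0.311
finger_force: 30.0
```

```bash
python3 go.py .6368,-.2286,.056,-.0247; python3 look.py | grep red
```

```text
t9.57 p[ 635.4 -227.2   77.5] yaw3.120 tilt0.004 op0.311 q7 1.42 F[ 0.2 -0.2 -2.5]
dp [-1.5, -1.4, 21.4] rz 0.003 rows>=0.3
top red [ 0.806  -0.6197  0.0504] fl [ 0.8058 -0.6202] [99. 98.] -1.306 bl [ 0.806  -0.6192] [99. 98.] 0.661
top red [0.6557 0.0556 0.058 ] fl [0.6553 0.0543] [65. 51.] 0.842 bl [0.655  0.0544] [40. 28.] 0.834
top red [0.4411 0.0682 0.0575] fl [0.4409 0.0678] [64. 50.] 1.379 bl [0.4409 0.0678] [40. 28.] 1.379
scene red [0.6569 0.0546 0.0567] fl [0.6568 0.0545] [64. 52.] 0.816 bl [0.6564 0.0543] [40. 30.] 0.814
scene red [0.4433 0.0686 0.0565] fl [0.4427 0.0673] [64. 52.] 1.367 bl [0.4423 0.0677] [39. 31.] 1.358
```

>>> step_arm:
  motion:
    - {"dp":[-1,-1,10],"twist":[0,0,0],"hand":-0.8}
    - {"dp":[-1,-1,17],"twist":[0,0,0],"hand":-0.8}
    - {"dp":[-1,-1,21],"twist":[0,0,0],"hand":-0.8}
    - {"dp":[-1,-1,21],"twist":[0,0,0],"hand":-0.8}
    - {"dp":[-1,-1,21],"twist":[0,0,0],"hand":-0.8}

```text
clock: 10.3
tool_pos: [0.638, -0.2302, 0.0578]
eef_rot: [0.012, 1.0, 0.0, 0.0]
contact_force: [0.1, 0.6, -2.2]
opening: 0.316
finger_force: 30.0
```

>>> step_arm:
  motion:
    - {"dp":[1,1,1],"twist":[0,0,0],"hand":-0.8}
    - {"dp":[1,1,2],"twist":[0,0,0],"hand":-0.8}
    - {"dp":[1,1,2],"twist":[0,0,0],"hand":-0.8}

```text
clock: 10.68
tool_pos: [0.6368, -0.229, 0.0563]
eef_rot: [0.012, 1.0, 0.0, -0.0]
contact_force: [-2.1, 1.0, 3.6]
opening: 0.317
finger_force: 30.0
```

>>> step_arm:
  motion:
    - {"dp":[0,0,0],"twist":[0,0,0],"hand":0.2}
    - {"dp":[0,0,0],"twist":[0,0,0],"hand":0.2}
    - {"dp":[0,0,0],"twist":[0,0,0],"hand":0.2}
    - {"dp":[0,0,-40],"twist":[0,0,0],"hand":0.2}
    - {"dp":[0,0,-65],"twist":[0,0,0],"hand":0.2}

```text
clock: 11.3
tool_pos: [0.6375, -0.2292, 0.1221]
eef_rot: [0.012, 1.0, -0.0, 0.001]
contact_force: [1.3, 0.6, 0.6]
opening: 0.602
finger_force: 0.0
```

```bash
python3 look.py; python3 go.py .6558,.0545,.125,.83
```

```text
top red [ 0.8407 -0.6347  0.0502] fl [ 0.8395 -0.6301] [99. 90.] 0.211 bl [ 0.8385 -0.6289] [99. 88.] 0.312
top red [ 0.8142 -0.6168  0.0504] fl [ 0.8139 -0.6168] [99. 98.] 0.349 bl [ 0.8139 -0.6168] [99. 98.] 0.349
top red [ 0.7372 -0.6044  0.0502] fl [ 0.7413 -0.6111] [95. 85.] 0.26 bl [ 0.7422 -0.6118] [93. 83.] 0.308
top red [0.6555 0.0557 0.058 ] fl [0.6552 0.0546] [65. 50.] 0.837 bl [0.6552 0.0545] [40. 28.] 0.822
top green [0.545  0.0566 0.0579] fl [0.5443 0.0558] [65. 50.] -0.191 bl [0.5442 0.0558] [40. 28.] -0.186
top green [ 0.4574 -0.0678  0.0575] fl [ 0.4573 -0.0677] [65. 50.] -1.434 bl [ 0.4572 -0.0675] [40. 28.] -1.428
top red [0.4411 0.0681 0.0575] fl [0.4409 0.0679] [64. 50.] 1.379 bl [0.4409 0.0678] [40. 28.] 1.386
bar angle 1.5190628669190782 0.1043061461076426
scene red [0.6573 0.0549 0.0565] fl [0.6565 0.0545] [65. 52.] 0.878 bl [0.657  0.0543] [40. 30.] 0.803
scene green [0.5468 0.0562 0.057 ] fl [0.5469 0.0555] [64. 50.] -0.195 bl [0.5455 0.0558] [43. 28.] -0.195
scene green [ 0.4598 -0.0658  0.0565] fl [ 0.4595 -0.0675] [64. 50.] -1.418 bl [ 0.4593 -0.0675] [41. 30.] -1.393
scene red [0.4435 0.0681 0.0566] fl [0.4444 0.0672] [64. 49.] 1.397 bl [0.4427 0.067 ] [39. 31.] 1.425
bar angle 1.5080292568263514 0.10419371679951495
t11.40 p[ 639.  -229.6  123.7] yaw3.116 tilt0.006 op0.600 q7 1.44 F[-0.3  0.5  1.2]
dp [-9.7, 284.4, -1.5] rz -0.855 rows>=4.6
```

>>> step_arm:
  motion:
    - {"dp":[-2,57,0],"twist":[0,0,-0.17],"hand":0.2}
    - {"dp":[-4,114,0],"twist":[0,0,-0.34],"hand":0.2}
    - {"dp":[-6,170,0],"twist":[0,0,-0.51],"hand":0.2}
    - {"dp":[-8,228,0],"twist":[0,0,-0.685],"hand":0.2}
    - {"dp":[-10,284,0],"twist":[0,0,-0.855],"hand":0.2}

```text
clock: 12.02
tool_pos: [0.6533, 0.0563, 0.1195]
eef_rot: [-0.406, 0.914, 0.0, -0.001]
contact_force: [0.2, 0.4, 0.2]
opening: 0.597
finger_force: 0.0
```

>>> step_arm:
  motion:
    - {"dp":[0,0,10],"twist":[0,0,0],"hand":0.2}
    - {"dp":[0,0,10],"twist":[0,0,0],"hand":0.2}
    - {"dp":[0,0,10],"twist":[0,0,0],"hand":0.2}

```text
clock: 12.4
tool_pos: [0.6537, 0.0519, 0.11]
eef_rot: [-0.402, 0.916, -0.001, -0.001]
contact_force: [0.4, -1.0, -0.4]
opening: 0.6
finger_force: 0.0
```

```bash
cat >wl.py <<'E'
from h import *;from plant import r
import sys
np.set_printoptions(precision=4,suppress=True)
s=r.get_state();f=r.snapshot("wrist");P=cloud(f,pose(f,s))
for t in tags(f,P):
    if np.linalg.norm(t["top"][:2]-s["tool_pos"][:2])<.06: print("wrist",t["kind"],t["top"],"fl",*t["fl"],"bl",*t["bl"])
E
python3 wl.py;python3 go.py .6558,.0545,.05,.83
python3 look.py | grep -- "-0.22"
```

```text
wrist red [0.654  0.0545 0.0572] fl [0.6541 0.0543] [63.9698 50.1858] 0.8314098638668561 bl [0.6545 0.0548] [40.8103 28.0153] 0.8351199135814458
t12.45 p[653.9  52.1 110.3] yaw-2.315 tilt0.002 op0.600 q7 1.70 F[-0.1 -0.2 -0.5]
dp [-3.1, 0.3, 60.3] rz -0.003 rows>=1.0
top red [ 0.6378 -0.2295  0.0637] fl [ 0.6384 -0.2294] [82. 65.] -0.021 bl [ 0.6364 -0.2295] [40. 29.] -0.017
scene red [ 0.6385 -0.2291  0.0622] fl [ 0.6394 -0.2275] [87. 69.] -0.033 bl [ 0.6381 -0.2292] [41. 28.] -0.024
```

>>> step_arm:
  motion:
    - {"dp":[-2,0,40],"twist":[0,0,0],"hand":0.2}
    - {"dp":[-2,0,60],"twist":[0,0,0],"hand":0.2}
    - {"dp":[-2,0,60],"twist":[0,0,0],"hand":-0.8}
    - {"dp":[-2,0,60],"twist":[0,0,0],"hand":-0.8}
    - {"dp":[-2,0,60],"twist":[0,0,0],"hand":-0.8}
  force: 30

```text
clock: 13.18
tool_pos: [0.656, 0.0563, 0.052]
eef_rot: [-0.403, 0.915, -0.0, 0.001]
contact_force: [0.2, 1.0, 0.7]
opening: 0.315
finger_force: 30.0
```

>>> step_arm:
  motion:
    - {"dp":[0,0,0],"twist":[0,0,0],"hand":-0.8}
    - {"dp":[0,0,0],"twist":[0,0,0],"hand":-0.8}

```text
clock: 13.42
tool_pos: [0.656, 0.0563, 0.052]
eef_rot: [-0.403, 0.915, -0.0, 0.001]
contact_force: [-1.7, 0.4, 5.5]
opening: 0.313
finger_force: 30.0
```

```bash
python3 go.py .5568,-.2266,.11,-.0247
```

```text
t13.43 p[656.   56.3  52. ] yaw-2.311 tilt0.002 op0.313 q7 1.65 F[-1.7  0.4  5.5]
dp [275.6, -117.7, -58.4] rz 0.855 rows>=4.9
```

>>> step_arm:
  motion:
    - {"dp":[0,0,-55],"twist":[0,0,0],"hand":-0.8}
    - {"dp":[50,-21,-75],"twist":[0,0,0.17],"hand":-0.8}
    - {"dp":[105,-45,-75],"twist":[0,0,0.34],"hand":-0.8}
    - {"dp":[160,-68,-75],"twist":[0,0,0.51],"hand":-0.8}
    - {"dp":[215,-92,-75],"twist":[0,0,0.68],"hand":-0.8}

```text
clock: 14.05
tool_pos: [0.5766, -0.1666, 0.1253]
eef_rot: [-0.072, 0.997, -0.0, -0.001]
contact_force: [1.0, -1.2, -3.3]
opening: 0.314
finger_force: 30.0
```

```bash
python3 go.py .558,-.2266,.11,-.0247
```

```text
t14.05 p[ 576.6 -166.6  125.3] yaw-2.997 tilt0.001 op0.314 q7 1.42 F[ 1.  -1.2 -3.3]
dp [27.0, -56.6, 15.4] rz 0.17 rows>=1.0
```

>>> step_arm:
  motion:
    - {"dp":[14,-29,6],"twist":[0,0,0.085],"hand":-0.8}
    - {"dp":[27,-57,15],"twist":[0,0,0.172],"hand":-0.8}
    - {"dp":[27,-57,35],"twist":[0,0,0.172],"hand":-0.8}
    - {"dp":[27,-57,45],"twist":[0,0,0.172],"hand":-0.8}
    - {"dp":[27,-57,45],"twist":[0,0,0.172],"hand":-0.8}

```text
clock: 14.68
tool_pos: [0.5594, -0.2241, 0.0798]
eef_rot: [0.01, 1.0, 0.001, -0.001]
contact_force: [0.3, 1.5, -2.8]
opening: 0.313
finger_force: 30.0
```

```bash
python3 go.py .558,-.2266,.058,-.0247
```

```text
t14.68 p[ 559.4 -224.1   79.8] yaw3.121 tilt0.002 op0.313 q7 1.36 F[ 0.3  1.5 -2.8]
dp [1.3, -2.5, 21.8] rz 0.004 rows>=0.4
```

>>> step_arm:
  motion:
    - {"dp":[1,-2,10],"twist":[0,0,0],"hand":-0.8}
    - {"dp":[1,-2,14],"twist":[0,0,0],"hand":-0.8}
    - {"dp":[1,-2,14],"twist":[0,0,0],"hand":-0.8}

```text
clock: 15.05
tool_pos: [0.5586, -0.227, 0.0664]
eef_rot: [0.011, 1.0, 0.0, -0.0]
contact_force: [-0.0, 0.2, -2.8]
opening: 0.318
finger_force: 30.0
```

```bash
python3 go.py .558,-.2266,.058,-.0247
```

```text
t15.05 p[ 558.6 -227.    66.4] yaw3.120 tilt0.001 op0.318 q7 1.35 F[-0.   0.2 -2.8]
dp [0.7, 0.4, 8.4] rz 0.003 rows>=0.1
```

>>> step_arm:
  motion:
    - {"dp":[1,0,5],"twist":[0,0,0],"hand":-0.8}
    - {"dp":[1,0,8],"twist":[0,0,0],"hand":-0.8}
    - {"dp":[1,0,9],"twist":[0,0,0],"hand":-0.8}
    - {"dp":[1,0,9],"twist":[0,0,0],"hand":-0.8}

```text
clock: 15.55
tool_pos: [0.5576, -0.2271, 0.058]
eef_rot: [0.011, 1.0, -0.0, -0.0]
contact_force: [-2.4, 0.8, 1.7]
opening: 0.314
finger_force: 30.0
```

>>> step_arm:
  motion:
    - {"dp":[0,0,0],"twist":[0,0,0],"hand":0.2}
    - {"dp":[0,0,0],"twist":[0,0,0],"hand":0.2}
    - {"dp":[0,0,0],"twist":[0,0,0],"hand":0.2}
    - {"dp":[0,0,-40],"twist":[0,0,0],"hand":0.2}
    - {"dp":[0,0,-65],"twist":[0,0,0],"hand":0.2}

```text
clock: 16.18
tool_pos: [0.5584, -0.2271, 0.124]
eef_rot: [0.011, 1.0, -0.0, 0.001]
contact_force: [0.4, 0.4, -0.4]
opening: 0.599
finger_force: 0.0
```

```bash
python3 look.py|grep -v 0.6[0-9]*.*99; python3 go.py .4422,.0678,.125,1.38
```

```text
top red [ 0.6381 -0.2296  0.0637] fl [ 0.6362 -0.2277] [87. 68.] -0.033 bl [ 0.6367 -0.2295] [40. 29.] -0.006
top green [0.5449 0.0566 0.058 ] fl [0.5443 0.0561] [65. 50.] -0.187 bl [0.5444 0.0559] [40. 28.] -0.185
top green [ 0.4565 -0.0676  0.0578] fl [ 0.4573 -0.0677] [65. 50.] -1.434 bl [ 0.4572 -0.0676] [40. 28.] -1.431
top red [0.4412 0.0681 0.0578] fl [0.4409 0.0677] [65. 50.] 1.381 bl [0.4409 0.0678] [40. 28.] 1.379
bar angle 1.5206007249223676 0.10423201715031379
scene red [ 0.6384 -0.2289  0.0625] fl [ 0.636  -0.2275] [95. 69.] -0.042 bl [ 0.6379 -0.2294] [42. 28.] -0.019
scene green [0.5466 0.0561 0.0567] fl [0.5461 0.0555] [65. 51.] -0.158 bl [0.5462 0.0556] [43. 28.] -0.193
scene green [ 0.4591 -0.0671  0.0566] fl [ 0.4586 -0.0676] [64. 54.] -1.444 bl [ 0.4582 -0.0677] [39. 32.] -1.421
scene red [0.443  0.0689 0.057 ] fl [0.4437 0.0671] [64. 51.] 1.372 bl [0.4421 0.0681] [40. 31.] 1.337
bar angle 1.505887194032435 0.10382172552795367
t16.27 p[ 559.8 -227.6  125.3] yaw3.120 tilt0.006 op0.598 q7 1.39 F[-0.6  0.1  0. ]
dp [124.1, 292.7, -0.7] rz -1.402 rows>=7.5
```

>>> step_arm:
  motion:
    - {"dp":[16,38,0],"twist":[0,0,-0.18],"hand":0.2}
    - {"dp":[32,76,0],"twist":[0,0,-0.36],"hand":0.2}
    - {"dp":[50,117,0],"twist":[0,0,-0.54],"hand":0.2}
    - {"dp":[66,155,0],"twist":[0,0,-0.72],"hand":0.2}
    - {"dp":[80,195,0],"twist":[0,0,-0.9],"hand":0.2}

```text
clock: 16.9
tool_pos: [0.481, -0.0294, 0.1219]
eef_rot: [-0.428, 0.904, 0.001, -0.0]
contact_force: [1.0, -0.7, -0.5]
opening: 0.602
finger_force: 0.0
```

```bash
python3 go.py .4422,.0678,.11,1.38
```

```text
t16.90 p[481.  -29.4 121.9] yaw-2.258 tilt0.001 op0.602 q7 1.58 F[ 1.  -0.7 -0.5]
dp [-50.5, 91.6, 12.0] rz -0.496 rows>=2.7
```

>>> step_arm:
  motion:
    - {"dp":[-17,31,4],"twist":[0,0,-0.17],"hand":0.2}
    - {"dp":[-34,62,8],"twist":[0,0,-0.34],"hand":0.2}
    - {"dp":[-50,92,12],"twist":[0,0,-0.5],"hand":0.2}
    - {"dp":[-50,92,12],"twist":[0,0,-0.5],"hand":0.2}
    - {"dp":[-50,92,12],"twist":[0,0,-0.5],"hand":0.2}

```text
clock: 17.52
tool_pos: [0.4431, 0.0659, 0.1102]
eef_rot: [-0.635, 0.772, -0.0, -0.001]
contact_force: [-0.1, -0.4, 0.2]
opening: 0.603
finger_force: 0.0
```

```bash
python3 wl.py; python3 look.py | grep red.*0.44; python3 go.py .4420,.0678,.05,1.38;python3 look.py | grep -- "red.*-0.22"
```

```text
wrist red [0.44   0.0677 0.0572] fl [0.4403 0.0679] [64.4323 50.1805] 1.3785030466018342 bl [0.4403 0.0679] [40.0785 28.0103] 1.381091106549173
t17.68 p[443.5  65.5 110.5] yaw-1.766 tilt0.001 op0.604 q7 1.63 F[ 0.1  0.2 -0.5]
dp [-2.0, 1.9, 60.5] rz -0.005 rows>=1.0
top red [ 0.6376 -0.2297  0.0636] fl [ 0.6363 -0.2274] [87. 68.] -0.037 bl [ 0.6364 -0.2293] [40. 29.] -0.004
top red [ 0.5561 -0.227   0.0639] fl [ 0.5597 -0.226 ] [91. 70.] -0.024 bl [ 0.5563 -0.227 ] [40. 28.] -0.035
scene red [ 0.6371 -0.2293  0.0624] fl [ 0.6355 -0.2271] [96. 69.] -0.033 bl [ 0.6381 -0.2296] [41. 29.] -0.044
scene red [ 0.5588 -0.2272  0.0621] fl [ 0.5603 -0.2258] [90. 69.] -0.044 bl [ 0.5582 -0.2271] [42. 29.] -0.034
```

>>> step_arm:
  motion:
    - {"dp":[-2,2,40],"twist":[0,0,0],"hand":0.2}
    - {"dp":[-2,2,61],"twist":[0,0,0],"hand":0.2}
    - {"dp":[-2,2,61],"twist":[0,0,0],"hand":-0.8}
    - {"dp":[-2,2,61],"twist":[0,0,0],"hand":-0.8}
    - {"dp":[-2,2,61],"twist":[0,0,0],"hand":-0.8}
  force: 30

```text
clock: 18.4
tool_pos: [0.4418, 0.0691, 0.0505]
eef_rot: [-0.636, 0.772, 0.0, 0.001]
contact_force: [-1.1, 0.1, 1.8]
opening: 0.316
finger_force: 30.0
```

>>> step_arm:
  motion:
    - {"dp":[0,0,0],"twist":[0,0,0],"hand":-0.8}
    - {"dp":[0,0,0],"twist":[0,0,0],"hand":-0.8}

```text
clock: 18.65
tool_pos: [0.4418, 0.0691, 0.0505]
eef_rot: [-0.636, 0.772, -0.0, 0.001]
contact_force: [-1.4, -0.6, 6.6]
opening: 0.318
finger_force: 30.0
```

```bash
python3 go.py .4768,-.2246,.12,-.0247
```

```text
t18.65 p[441.8  69.1  50.5] yaw-1.764 tilt0.001 op0.318 q7 1.28 F[-1.4 -0.6  6.6]
dp [281.5, -90.7, -69.7] rz 1.403 rows>=7.5
```

>>> step_arm:
  motion:
    - {"dp":[0,0,-55],"twist":[0,0,0],"hand":-0.8}
    - {"dp":[0,0,-90],"twist":[0,0,0.15],"hand":-0.8}
    - {"dp":[50,-16,-95],"twist":[0,0,0.33],"hand":-0.8}
    - {"dp":[106,-34,-95],"twist":[0,0,0.51],"hand":-0.8}
    - {"dp":[160,-52,-95],"twist":[0,0,0.69],"hand":-0.8}

```text
clock: 19.27
tool_pos: [0.462, -0.1, 0.1451]
eef_rot: [-0.335, 0.942, -0.0, 0.0]
contact_force: [1.2, 0.1, -2.9]
opening: 0.312
finger_force: 30.0
```

```bash
python3 go.py .478,-.2246,.12,-.0247
```

```text
t19.27 p[ 462.  -100.   145.1] yaw-2.459 tilt0.000 op0.312 q7 1.65 F[ 1.2  0.1 -2.9]
dp [66.1, -106.8, 25.1] rz 0.707 rows>=3.8
```

>>> step_arm:
  motion:
    - {"dp":[17,-27,0],"twist":[0,0,0.177],"hand":-0.8}
    - {"dp":[34,-54,5],"twist":[0,0,0.354],"hand":-0.8}
    - {"dp":[50,-80,15],"twist":[0,0,0.53],"hand":-0.8}
    - {"dp":[66,-106,30],"twist":[0,0,0.708],"hand":-0.8}
    - {"dp":[66,-106,50],"twist":[0,0,0.708],"hand":-0.8}

```text
clock: 19.9
tool_pos: [0.4782, -0.2254, 0.0944]
eef_rot: [0.013, 1.0, -0.001, 0.0]
contact_force: [-0.4, 0.7, -2.5]
opening: 0.316
finger_force: 30.0
```

>>> step_arm:
  motion:
    - {"dp":[0,0,15],"twist":[0,0,0],"hand":-0.8}
    - {"dp":[0,0,24],"twist":[0,0,0],"hand":-0.8}
    - {"dp":[0,0,24],"twist":[0,0,0],"hand":-0.8}
    - {"dp":[0,0,24],"twist":[0,0,0],"hand":-0.8}

```text
clock: 20.4
tool_pos: [0.4787, -0.2214, 0.0711]
eef_rot: [0.01, 1.0, 0.0, 0.0]
contact_force: [-0.3, 0.6, -2.4]
opening: 0.314
finger_force: 30.0
```

```bash
python3 go.py .478,-.2246,.0565,-.0247
```

```text
t20.40 p[ 478.7 -221.4   71.1] yaw3.122 tilt0.001 op0.314 q7 1.36 F[-0.3  0.6 -2.4]
dp [0.6, -3.2, 14.6] rz 0.005 rows>=0.2
```

>>> step_arm:
  motion:
    - {"dp":[1,-3,4],"twist":[0,0,0],"hand":-0.8}
    - {"dp":[1,-3,10],"twist":[0,0,0],"hand":-0.8}
    - {"dp":[1,-3,14],"twist":[0,0,0],"hand":-0.8}
    - {"dp":[1,-3,15],"twist":[0,0,0],"hand":-0.8}
    - {"dp":[1,-3,15],"twist":[0,0,0],"hand":-0.8}

```text
clock: 21.02
tool_pos: [0.4772, -0.2246, 0.0564]
eef_rot: [0.01, 1.0, -0.0, -0.0]
contact_force: [-1.6, 0.6, 8.0]
opening: 0.317
finger_force: 30.0
```

>>> step_arm:
  motion:
    - {"dp":[0,0,0],"twist":[0,0,0],"hand":0.2}
    - {"dp":[0,0,0],"twist":[0,0,0],"hand":0.2}
    - {"dp":[0,0,0],"twist":[0,0,0],"hand":0.2}
    - {"dp":[0,0,-40],"twist":[0,0,0],"hand":0.2}
    - {"dp":[0,0,-65],"twist":[0,0,0],"hand":0.2}

```text
clock: 21.65
tool_pos: [0.4775, -0.2247, 0.1217]
eef_rot: [0.01, 1.0, 0.0, 0.0]
contact_force: [0.3, 0.2, 0.2]
opening: 0.6
finger_force: 0.0
```

```bash
python3 look.py|grep green; python3 go.py .458,-.0676,.11,-1.432
```

```text
top green [0.5451 0.0566 0.0584] fl [0.5446 0.0559] [65. 50.] -0.193 bl [0.5441 0.0561] [40. 28.] -0.197
top green [ 0.4583 -0.0676  0.0579] fl [ 0.4572 -0.0676] [64. 50.] -1.432 bl [ 0.4572 -0.0678] [40. 28.] -1.431
scene green [0.5471 0.0559 0.0571] fl [0.5468 0.0555] [65. 50.] -0.195 bl [0.5453 0.0561] [42. 28.] -0.164
scene green [ 0.4589 -0.0669  0.0565] fl [ 0.4601 -0.0677] [64. 52.] -1.453 bl [ 0.4587 -0.0678] [40. 31.] -1.419
t21.75 p[ 478.7 -225.2  122.8] yaw3.121 tilt0.004 op0.598 q7 1.41 F[-0.   0.2 -0.4]
dp [24.0, 157.1, 12.5] rz 1.412 rows>=7.6
```

>>> step_arm:
  motion:
    - {"dp":[5,31,0],"twist":[0,0,0.18],"hand":0.2}
    - {"dp":[10,62,0],"twist":[0,0,0.36],"hand":0.2}
    - {"dp":[15,93,0],"twist":[0,0,0.54],"hand":0.2}
    - {"dp":[20,125,0],"twist":[0,0,0.72],"hand":0.2}
    - {"dp":[24,157,0],"twist":[0,0,0.9],"hand":0.2}

```text
clock: 22.38
tool_pos: [0.4559, -0.0663, 0.1199]
eef_rot: [0.446, 0.895, -0.0, -0.0]
contact_force: [0.9, 1.0, -0.3]
opening: 0.597
finger_force: 0.0
```

>>> step_arm:
  motion:
    - {"dp":[0,0,4],"twist":[0,0,0.17],"hand":0.2}
    - {"dp":[0,0,8],"twist":[0,0,0.34],"hand":0.2}
    - {"dp":[0,0,12],"twist":[0,0,0.51],"hand":0.2}
    - {"dp":[0,0,12],"twist":[0,0,0.51],"hand":0.2}
    - {"dp":[0,0,12],"twist":[0,0,0.51],"hand":0.2}

```text
clock: 23.0
tool_pos: [0.4563, -0.0672, 0.1084]
eef_rot: [0.654, 0.756, -0.0, -0.0]
contact_force: [-0.2, 0.0, 0.5]
opening: 0.604
finger_force: 0.0
```

```bash
python3 wl.py; python3 go.py .4576,-.0676,.05,-1.432; python3 look.py | grep -- "red.*-0.22"
```

```text
t23.05 p[456.4 -67.2 108.5] yaw1.714 tilt0.000 op0.602 q7 0.35 F[1.2 0.1 1. ]
dp [-0.5, 1.2, 58.5] rz 0.005 rows>=0.9
top red [ 0.6376 -0.2299  0.0637] fl [ 0.6363 -0.2274] [87. 68.] -0.04 bl [ 0.6365 -0.2296] [40. 29.] -0.013
top red [ 0.5562 -0.2273  0.0642] fl [ 0.5565 -0.2254] [99. 71.] -0.041 bl [ 0.5563 -0.227 ] [39. 28.] -0.025
top red [ 0.4775 -0.2252  0.0637] fl [ 0.4807 -0.2252] [92. 67.] -0.002 bl [ 0.4776 -0.2254] [38. 29.] -0.013
scene red [ 0.6375 -0.2294  0.0625] fl [ 0.6356 -0.2276] [95. 70.] -0.026 bl [ 0.6387 -0.2293] [43. 30.] 0.021
scene red [ 0.5582 -0.2275  0.0622] fl [ 0.5566 -0.2255] [95. 70.] -0.027 bl [ 0.5582 -0.2278] [42. 29.] -0.019
scene red [ 0.48   -0.2251  0.0622] fl [ 0.4819 -0.2241] [92. 69.] -0.018 bl [ 0.478  -0.2248] [43. 29.] -0.062
```

```bash
python3 look.py | grep green; python3 - <<'E'
from h import *;from plant import r
f=r.snapshot("wrist");cv2.imwrite("pics/w3.png",f["pixels"][:,:,::-1])
E
```

```text
top green [0.5453 0.0566 0.0577] fl [0.5444 0.0558] [65. 50.] -0.193 bl [0.5442 0.0559] [40. 28.] -0.187
scene green [0.5461 0.0558 0.0564] fl [0.5474 0.0556] [64. 50.] -0.206 bl [0.5457 0.0557] [42. 28.] -0.195
```

View pics/w3.png

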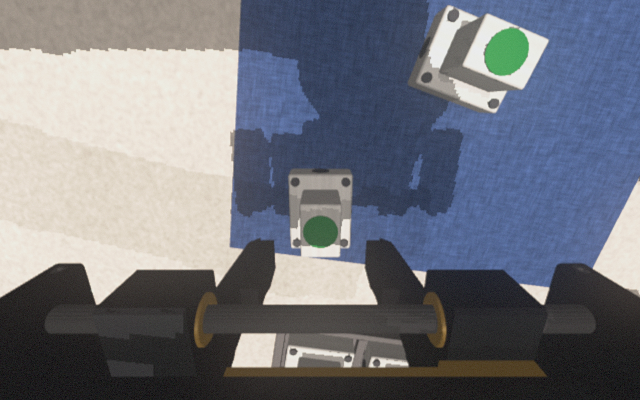

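The wrist view shows the green housing between the fingers at (321,231). It is in the gripper's shadow, so the colour mask missed it, but it hasn't moved. The other green housing is at (507,52). Descending to grasp.

>>> step_arm:
  motion:
    - {"dp":[0,1,40],"twist":[0,0,0],"hand":0.2}
    - {"dp":[0,1,59],"twist":[0,0,0],"hand":0.2}
    - {"dp":[0,1,59],"twist":[0,0,0],"hand":-0.8}
    - {"dp":[0,1,59],"twist":[0,0,0],"hand":-0.8}
    - {"dp":[0,1,59],"twist":[0,0,0],"hand":-0.8}
  force: 30

```text
clock: 23.92
tool_pos: [0.4575, -0.0672, 0.0505]
eef_rot: [0.656, 0.755, 0.0, 0.0]
contact_force: [-0.5, -0.2, 1.0]
opening: 0.312
finger_force: 30.0
```

>>> step_arm:
  motion:
    - {"dp":[0,0,0],"twist":[0,0,0],"hand":-0.8}
    - {"dp":[0,0,0],"twist":[0,0,0],"hand":-0.8}

```text
clock: 24.18
tool_pos: [0.4575, -0.0672, 0.0505]
eef_rot: [0.656, 0.755, 0.0, 0.0]
contact_force: [-1.4, 0.3, 7.3]
opening: 0.317
finger_force: 30.0
```

```bash
python3 go.py .6124,.2043,.12,.1235
```

```text
t24.18 p[457.5 -67.2  50.5] yaw1.712 tilt0.001 op0.317 q7 0.35 F[-1.4  0.3  7.3]
dp [247.0, 191.5, -69.4] rz -1.553 rows>=8.3
```

>>> step_arm:
  motion:
    - {"dp":[0,0,-55],"twist":[0,0,-0.12],"hand":-0.8}
    - {"dp":[0,0,-95],"twist":[0,0,-0.3],"hand":-0.8}
    - {"dp":[47,37,-95],"twist":[0,0,-0.48],"hand":-0.8}
    - {"dp":[95,73,-95],"twist":[0,0,-0.66],"hand":-0.8}
    - {"dp":[142,110,-95],"twist":[0,0,-0.84],"hand":-0.8}

```text
clock: 24.8
tool_pos: [0.5469, 0.0906, 0.145]
eef_rot: [0.288, 0.958, -0.0, 0.0]
contact_force: [0.9, -1.7, -3.7]
opening: 0.317
finger_force: 30.0
```

```bash
python3 go.py .6124,.2043,.12,.1235
```

```text
t24.80 p[546.9  90.6 145. ] yaw2.558 tilt0.000 op0.317 q7 0.63 F[ 0.9 -1.7 -3.7]
dp [8.0, 130.9, 25.0] rz -0.707 rows>=3.8
```

>>> step_arm:
  motion:
    - {"dp":[2,33,0],"twist":[0,0,-0.177],"hand":-0.8}
    - {"dp":[4,66,5],"twist":[0,0,-0.354],"hand":-0.8}
    - {"dp":[6,99,12],"twist":[0,0,-0.53],"hand":-0.8}
    - {"dp":[8,132,25],"twist":[0,0,-0.708],"hand":-0.8}
    - {"dp":[8,132,45],"twist":[0,0,-0.708],"hand":-0.8}

```text
clock: 25.42
tool_pos: [0.614, 0.2069, 0.0995]
eef_rot: [-0.061, 0.998, 0.002, 0.001]
contact_force: [0.2, 0.5, -3.2]
opening: 0.316
finger_force: 30.0
```

>>> step_arm:
  motion:
    - {"dp":[0,0,15],"twist":[0,0,0],"hand":-0.8}
    - {"dp":[0,0,27],"twist":[0,0,0],"hand":-0.8}
    - {"dp":[0,0,27],"twist":[0,0,0],"hand":-0.8}
    - {"dp":[0,0,27],"twist":[0,0,0],"hand":-0.8}

```text
clock: 25.92
tool_pos: [0.6135, 0.2029, 0.0732]
eef_rot: [-0.059, 0.998, 0.0, 0.0]
contact_force: [0.0, 0.4, -2.0]
opening: 0.316
finger_force: 30.0
```

```bash
python3 go.py .6124,.2043,.0565,.1235; python3 look.py | grep -e bar -e "green.*0.05[0-9]* 0.0"
```

```text
t25.93 p[613.5 202.9  73.2] yaw-3.024 tilt0.001 op0.316 q7 1.00 F[ 0.   0.4 -2. ]
dp [0.9, 1.5, 16.7] rz -0.006 rows>=0.3
top green [0.5449 0.0566 0.058 ] fl [0.5444 0.0558] [65. 50.] -0.199 bl [0.5443 0.0558] [40. 28.] -0.187
scene green [0.5465 0.0563 0.0566] fl [0.5462 0.0557] [65. 50.] -0.198 bl [0.5458 0.0555] [41. 28.] -0.213
```

>>> step_arm:
  motion:
    - {"dp":[1,1,6],"twist":[0,0,0],"hand":-0.8}
    - {"dp":[1,1,12],"twist":[0,0,0],"hand":-0.8}
    - {"dp":[1,1,16],"twist":[0,0,0],"hand":-0.8}
    - {"dp":[1,1,17],"twist":[0,0,0],"hand":-0.8}
    - {"dp":[1,1,17],"twist":[0,0,0],"hand":-0.8}

```text
clock: 26.65
tool_pos: [0.6117, 0.2039, 0.0566]
eef_rot: [-0.059, 0.998, -0.0, -0.0]
contact_force: [-4.0, -1.1, 6.1]
opening: 0.317
finger_force: 30.0
```

>>> step_arm:
  motion:
    - {"dp":[0,0,0],"twist":[0,0,0],"hand":0.2}
    - {"dp":[0,0,0],"twist":[0,0,0],"hand":0.2}
    - {"dp":[0,0,0],"twist":[0,0,0],"hand":0.2}
    - {"dp":[0,0,-40],"twist":[0,0,0],"hand":0.2}
    - {"dp":[0,0,-65],"twist":[0,0,0],"hand":0.2}

```text
clock: 27.28
tool_pos: [0.6125, 0.2043, 0.1219]
eef_rot: [-0.059, 0.998, 0.0, 0.001]
contact_force: [0.5, 0.2, 0.8]
opening: 0.603
finger_force: 0.0
```

```bash
python3 look.py|grep -e green -e bar; python3 go.py .5451,.0558,.11,-.193
```

```text
top green [0.5452 0.0566 0.0583] fl [0.5444 0.0558] [65. 50.] -0.188 bl [0.5443 0.0559] [40. 28.] -0.182
scene green [0.5461 0.0563 0.0564] fl [0.546  0.0557] [67. 50.] -0.19 bl [0.5461 0.0557] [44. 28.] -0.194
t27.38 p[614.  204.9 123.5] yaw-3.024 tilt0.006 op0.601 q7 1.02 F[-0.3 -0.5 -0.3]
dp [86.0, -140.0, 12.7] rz 0.311 rows>=2.6
```

>>> step_arm:
  motion:
    - {"dp":[28,-47,4],"twist":[0,0,0.1],"hand":0.2}
    - {"dp":[57,-94,8],"twist":[0,0,0.2],"hand":0.2}
    - {"dp":[85,-140,12],"twist":[0,0,0.31],"hand":0.2}
    - {"dp":[85,-140,12],"twist":[0,0,0.31],"hand":0.2}
    - {"dp":[85,-140,12],"twist":[0,0,0.31],"hand":0.2}

```text
clock: 28.0
tool_pos: [0.5445, 0.0558, 0.1082]
eef_rot: [0.095, 0.995, 0.001, 0.0]
contact_force: [-0.0, 0.2, -0.0]
opening: 0.598
finger_force: 0.0
```

```bash
python3 look.py|grep -e green -e bar;python3 wl.py; python3 go.py .5449,.0557,.05,-.193
```

```text
top green [0.6116 0.2034 0.064 ] fl [0.6122 0.2035] [88. 70.] 0.12 bl [0.6113 0.2026] [40. 28.] 0.116
bar angle 1.5199430569519596 0.10381220088363222
scene green [0.6132 0.2025 0.0629] fl [0.6141 0.2029] [87. 70.] 0.105 bl [0.6135 0.2026] [42. 28.] 0.099
bar angle 1.5092333883145481 0.10388629197259328
wrist green [0.5434 0.0568 0.0572] fl [0.5425 0.0568] [64.1421 50.0866] -0.18996301423924322 bl [0.5428 0.0567] [39.8173 27.954 ] -0.18858123310765507
t28.15 p[544.8  57.  108.5] yaw2.952 tilt0.002 op0.599 q7 0.91 F[-0.7 -0.2 -0.2]
dp [-0.3, -1.3, 58.5] rz 0.004 rows>=0.9
```

>>> step_arm:
  motion:
    - {"dp":[0,-1,40],"twist":[0,0,0],"hand":0.2}
    - {"dp":[0,-1,58],"twist":[0,0,0],"hand":0.2}
    - {"dp":[0,-1,58],"twist":[0,0,0],"hand":-0.8}
    - {"dp":[0,-1,58],"twist":[0,0,0],"hand":-0.8}
    - {"dp":[0,-1,58],"twist":[0,0,0],"hand":-0.8}
  force: 30

```text
clock: 28.78
tool_pos: [0.5448, 0.0546, 0.0517]
eef_rot: [0.096, 0.995, 0.001, 0.001]
contact_force: [0.1, 2.1, -0.1]
opening: 0.318
finger_force: 30.0
```

>>> step_arm:
  motion:
    - {"dp":[0,0,0],"twist":[0,0,0],"hand":-0.8}
    - {"dp":[0,0,0],"twist":[0,0,0],"hand":-0.8}

```text
clock: 29.02
tool_pos: [0.5448, 0.0547, 0.0516]
eef_rot: [0.096, 0.995, 0.001, 0.001]
contact_force: [0.4, 1.5, 5.8]
opening: 0.314
finger_force: 30.0
```

```bash
python3 go.py .533,.1944,.12,.1235
```

```text
t29.02 p[544.8  54.7  51.6] yaw2.950 tilt0.003 op0.314 q7 0.88 F[0.4 1.5 5.8]
dp [38.1, 135.0, -68.2] rz -0.315 rows>=2.5
```

>>> step_arm:
  motion:
    - {"dp":[0,0,-55],"twist":[0,0,0],"hand":-0.8}
    - {"dp":[10,35,-75],"twist":[0,0,-0.1],"hand":-0.8}
    - {"dp":[23,80,-75],"twist":[0,0,-0.2],"hand":-0.8}
    - {"dp":[38,135,-65],"twist":[0,0,-0.315],"hand":-0.8}
    - {"dp":[38,135,-45],"twist":[0,0,-0.315],"hand":-0.8}

```text
clock: 29.65
tool_pos: [0.5316, 0.201, 0.0961]
eef_rot: [-0.066, 0.998, 0.003, 0.001]
contact_force: [0.3, -1.5, -3.0]
opening: 0.318
finger_force: 30.0
```

>>> step_arm:
  motion:
    - {"dp":[0,0,15],"twist":[0,0,0],"hand":-0.8}
    - {"dp":[0,0,22],"twist":[0,0,0],"hand":-0.8}
    - {"dp":[0,0,22],"twist":[0,0,0],"hand":-0.8}
    - {"dp":[0,0,22],"twist":[0,0,0],"hand":-0.8}

```text
clock: 30.15
tool_pos: [0.5329, 0.1933, 0.0742]
eef_rot: [-0.061, 0.998, 0.0, 0.0]
contact_force: [0.5, 0.2, -2.5]
opening: 0.314
finger_force: 30.0
```

```bash
python3 go.py .533,.1944,.0575,.1235
```

```text
t30.15 p[532.9 193.3  74.2] yaw-3.019 tilt0.001 op0.314 q7 0.90 F[ 0.5  0.2 -2.5]
dp [-0.3, 1.1, 16.7] rz -0.001 rows>=0.3
```

>>> step_arm:
  motion:
    - {"dp":[0,1,6],"twist":[0,0,0],"hand":-0.8}
    - {"dp":[0,1,12],"twist":[0,0,0],"hand":-0.8}
    - {"dp":[0,1,16],"twist":[0,0,0],"hand":-0.8}
    - {"dp":[0,1,17],"twist":[0,0,0],"hand":-0.8}
    - {"dp":[0,1,17],"twist":[0,0,0],"hand":-0.8}

```text
clock: 30.78
tool_pos: [0.532, 0.1948, 0.0576]
eef_rot: [-0.062, 0.998, -0.0, 0.0]
contact_force: [-3.0, -0.5, 8.2]
opening: 0.31
finger_force: 30.0
```

>>> step_arm:
  motion:
    - {"dp":[0,0,0],"twist":[0,0,0],"hand":0.2}
    - {"dp":[0,0,0],"twist":[0,0,0],"hand":0.2}
    - {"dp":[0,0,0],"twist":[0,0,0],"hand":0.2}
    - {"dp":[0,0,-60],"twist":[0,0,0],"hand":0.2}
    - {"dp":[0,0,-115],"twist":[0,0,0],"hand":0.2}

```text
clock: 31.4
tool_pos: [0.5319, 0.1947, 0.1724]
eef_rot: [-0.062, 0.998, -0.0, -0.001]
contact_force: [1.2, 0.1, -0.0]
opening: 0.602
finger_force: 0.0
```

```bash
python3 go.py .45,.06,.2
```

```text
t31.40 p[531.9 194.7 172.4] yaw-3.018 tilt0.002 op0.602 q7 0.96 F[ 1.2  0.1 -0. ]
dp [97.9, -123.6, -27.4] rz 0.0 rows>=2.6
```

Stepping aside so I can check the whole scene before closing the bar.

>>> step_arm:
  motion:
    - {"dp":[20,-50,-10],"twist":[0,0,0],"hand":0.2}
    - {"dp":[40,-100,-20],"twist":[0,0,0],"hand":0.2}
    - {"dp":[60,-150,-30],"twist":[0,0,0],"hand":0.2}
    - {"dp":[60,-150,-30],"twist":[0,0,0],"hand":0.2}

```text
clock: 31.9
tool_pos: [0.49, 0.033, 0.202]
eef_rot: [-0.057, 0.998, -0.002, -0.001]
contact_force: [1.4, -0.1, -0.5]
opening: 0.598
finger_force: 0.0
```

```bash
python3 look.py; python3 - <<'E'
from h import *;from plant import r
f=r.snapshot("top");cv2.imwrite("pics/top5.png",f["pixels"][:,:,::-1])
E
```

```text
top red [ 0.638  -0.2294  0.0639] fl [ 0.636  -0.2271] [87. 70.] -0.026 bl [ 0.6364 -0.2296] [40. 29.] -0.029
top green [0.6115 0.2028 0.0641] fl [0.6093 0.2031] [94. 70.] 0.126 bl [0.6114 0.2026] [41. 28.] 0.118
top red [ 0.5562 -0.2272  0.0636] fl [ 0.556  -0.2257] [99. 70.] -0.038 bl [ 0.5566 -0.2272] [40. 28.] -0.026
top green [0.5314 0.1945 0.0639] fl [0.5352 0.1939] [92. 70.] 0.127 bl [0.531  0.1932] [40. 28.] 0.102
top red [ 0.4773 -0.2248  0.0638] fl [ 0.4809 -0.2236] [92. 70.] -0.013 bl [ 0.4778 -0.2252] [39. 29.] -0.01
bar angle 1.518856797162197 0.10438895307369749
scene red [ 0.6385 -0.2297  0.0626] fl [ 0.6357 -0.2274] [94. 69.] -0.033 bl [ 0.6384 -0.2294] [41. 28.] -0.016
scene green [0.6133 0.2022 0.063 ] fl [0.6108 0.203 ] [95. 70.] 0.105 bl [0.613  0.2025] [42. 29.] 0.142
scene red [ 0.5595 -0.2273  0.0625] fl [ 0.5589 -0.2251] [96. 68.] 0.0 bl [ 0.5577 -0.2274] [42. 28.] -0.009
scene green [0.5333 0.1936 0.063 ] fl [0.5339 0.1936] [86. 69.] 0.122 bl [0.5331 0.1937] [42. 29.] 0.107
scene red [ 0.4796 -0.225   0.0621] fl [ 0.482  -0.2237] [90. 69.] -0.009 bl [ 0.4783 -0.2255] [42. 29.] -0.034
bar angle 1.5048739521829173 0.10374997329806597
```

View pics/top5.png

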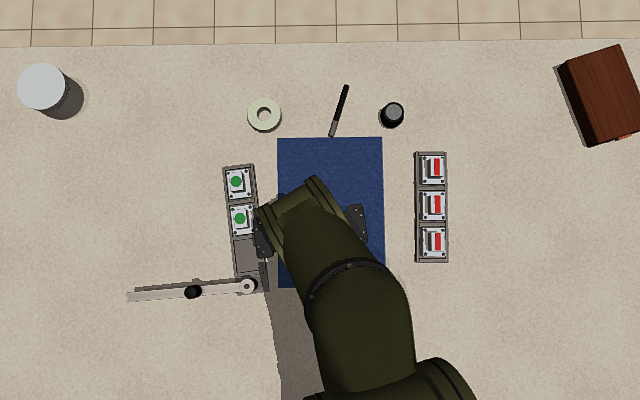

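The top view shows three red-strip housings in the reject rack at (432,169), (433,205) and (433,242). Two green ones are in the pass rack at (237,182) and (240,219). The bar is open, with its grip at (193,292), and the bystanders haven't moved. Every top is at about 63 mm, which is correct for seated. Next I'll close the bar.

```bash
python3 go.py .3818,.2813,.19
```

```text
t32.05 p[491.6  39.6 201.7] yaw-3.018 tilt0.002 op0.601 q7 1.16 F[ 1.3 -0.1 -0.3]
dp [79.1, 253.4, 11.9] rz 0.0 rows>=4.3
```

>>> step_arm:
  motion:
    - {"dp":[16,51,2],"twist":[0,0,0],"hand":0.4}
    - {"dp":[32,102,4],"twist":[0,0,0],"hand":0.4}
    - {"dp":[48,153,6],"twist":[0,0,0],"hand":0.4}
    - {"dp":[64,204,8],"twist":[0,0,0],"hand":0.4}
    - {"dp":[79,253,12],"twist":[0,0,0],"hand":0.4}

```text
clock: 32.67
tool_pos: [0.38, 0.2838, 0.1895]
eef_rot: [-0.064, 0.998, 0.001, 0.0]
contact_force: [0.2, 0.5, -0.1]
opening: 0.703
finger_force: 0.0
```

>>> step_arm:
  motion:
    - {"dp":[0,0,5],"twist":[0,0,0],"hand":0.4}
    - {"dp":[0,0,5],"twist":[0,0,0],"hand":0.4}
    - {"dp":[0,0,5],"twist":[0,0,0],"hand":0.4}

```text
clock: 33.05
tool_pos: [0.3821, 0.2789, 0.1846]
eef_rot: [-0.061, 0.998, -0.0, -0.0]
contact_force: [0.8, -0.8, 0.4]
opening: 0.702
finger_force: 0.0
```

```bash
python3 - <<'E'
from plant import r
from h import *
s=r.get_state();f=r.snapshot("wrist");P=cloud(f,pose(f,s))
p=P.reshape(-1,3);p=p[np.isfinite(p[:,0])];g=p[(p[:,2]>.11)&(p[:,2]<.135)&(abs(p[:,0]-.38)<.04)&(abs(p[:,1]-.28)<.03)]
print(len(g),g.mean(0) if len(g) else 0, rect(g[:,:2]) if len(g)>5 else 0)
E
python3 go.py .3818,.2813,.105
```

```text
1065 [0.37769463 0.28110837 0.12201992] (array([0.37968149, 0.28158658]), array([25.09353065, 24.66725922]), np.float64(0.17044903424682367))
t33.10 p[382.2 278.8 184.7] yaw-3.021 tilt0.001 op0.698 q7 0.66 F[0.  0.1 0.2]
dp [0.1, 2.6, 79.7] rz 0.0 rows>=1.3
```

>>> step_arm:
  motion:
    - {"dp":[1,2,40],"twist":[0,0,0],"hand":0.4}
    - {"dp":[1,2,80],"twist":[0,0,0],"hand":0.4}
    - {"dp":[1,2,80],"twist":[0,0,0],"hand":-0.8}
    - {"dp":[1,2,80],"twist":[0,0,0],"hand":-0.8}
    - {"dp":[1,2,80],"twist":[0,0,0],"hand":-0.8}
  force: 12

```text
clock: 33.72
tool_pos: [0.3813, 0.2821, 0.1062]
eef_rot: [-0.061, 0.998, 0.001, 0.001]
contact_force: [-0.7, 0.3, 0.3]
opening: 0.382
finger_force: 0.0
```

>>> step_arm:
  motion:
    - {"dp":[0,0,0],"twist":[0,0,0],"hand":-0.8}
    - {"dp":[0,0,0],"twist":[0,0,0],"hand":-0.8}
    - {"dp":[0,0,0],"twist":[0,0,0],"hand":-0.8}
    - {"dp":[0,0,0],"twist":[0,0,0],"hand":-0.8}

```text
clock: 34.22
tool_pos: [0.3811, 0.2819, 0.1059]
eef_rot: [-0.061, 0.998, 0.0, 0.001]
contact_force: [0.6, -0.7, 7.8]
opening: 0.292
finger_force: 12.0
```

```bash
python3 - <<'E'
import numpy as np,subprocess
h=np.array([.389,.1766])
a=np.linspace(1.645,.1,11)
print(subprocess.run(["python3","go.py"]+["%.4f,%.4f,.105"%tuple(h+.105*np.array([np.cos(t),np.sin(t)])) for t in a],capture_output=True,text=True).stdout)
E
```

```text
t34.23 p[381.1 281.9 105.9] yaw-3.019 tilt0.002 op0.292 q7 0.59 F[ 0.6 -0.7  7.8]
dp [-0.0, -0.6, 0.9] rz 0.0 rows>=0.0
dp [-16.1, -2.6, 0.9] rz 0.0 rows>=0.3
dp [-31.7, -7.1, 0.9] rz 0.0 rows>=0.5
dp [-46.4, -14.0, 0.9] rz 0.0 rows>=0.8
dp [-59.8, -22.9, 1.0] rz 0.0 rows>=1.0
dp [-71.8, -33.9, 1.0] rz 0.0 rows>=1.3
dp [-81.9, -46.6, 1.0] rz 0.0 rows>=1.5
dp [-89.9, -60.7, 1.0] rz 0.0 rows>=1.7
dp [-95.6, -75.8, 1.0] rz 0.0 rows>=2.0
dp [-99.0, -91.7, 1.0] rz 0.0 rows>=2.2
dp [-99.9, -107.8, 1.0] rz 0.0 rows>=2.4
```

>>> step_arm:
  motion:
    - {"dp":[-16,-2,0],"twist":[0,0,0],"hand":-0.8}
    - {"dp":[-32,-6,0],"twist":[0,0,0],"hand":-0.8}
    - {"dp":[-46,-13,0],"twist":[0,0,0],"hand":-0.8}
    - {"dp":[-60,-22,0],"twist":[0,0,0],"hand":-0.8}
    - {"dp":[-72,-33,0],"twist":[0,0,0],"hand":-0.8}

```text
clock: 34.85
tool_pos: [0.4585, 0.2636, 0.1059]
eef_rot: [-0.063, 0.998, 0.005, 0.003]
contact_force: [2.5, 10.6, -4.2]
opening: 0.288
finger_force: 12.0
```

>>> step_arm:
  motion:
    - {"dp":[-10,-13,0],"twist":[0,0,0],"hand":-0.8}
    - {"dp":[-18,-27,0],"twist":[0,0,0],"hand":-0.8}
    - {"dp":[-24,-42,0],"twist":[0,0,0],"hand":-0.8}
    - {"dp":[-27,-58,0],"twist":[0,0,0],"hand":-0.8}
    - {"dp":[-28,-75,0],"twist":[0,0,0],"hand":-0.8}

```text
clock: 35.48
tool_pos: [0.5088, 0.195, 0.1072]
eef_rot: [-0.061, 0.998, 0.009, 0.016]
contact_force: [28.5, 8.9, -18.1]
opening: 0.205
finger_force: 18.9
```

>>> step_arm:
  motion:
    - {"dp":[0,0,0],"twist":[0,0,0],"hand":-0.8}
    - {"dp":[0,0,0],"twist":[0,0,0],"hand":-0.8}

```text
clock: 35.72
tool_pos: [0.5095, 0.1915, 0.1075]
eef_rot: [-0.059, 0.998, 0.007, 0.016]
contact_force: [29.3, 4.5, -14.5]
opening: 0.195
finger_force: 18.6
```

```bash
python3 -c "
import numpy as np;from plant import r
p=r.get_state()['tool_pos'][:2]-[.389,.1766];print(np.arctan2(p[1],p[0])-.1235,np.hypot(*p))"
```

```text
-0.000306907695454231 0.12143036593004006
```

The fingers have nearly squeezed off the outer side of the grip, at radius 121 mm instead of 105. I'll open and lift, then check where the bar is.

>>> step_arm:
  motion:
    - {"dp":[0,0,0],"twist":[0,0,0],"hand":0.4}
    - {"dp":[0,0,0],"twist":[0,0,0],"hand":0.4}
    - {"dp":[0,0,0],"twist":[0,0,0],"hand":0.4}
    - {"dp":[0,0,0],"twist":[0,0,0],"hand":0.4}

```text
clock: 36.22
tool_pos: [0.492, 0.1864, 0.1045]
eef_rot: [-0.062, 0.998, -0.0, -0.001]
contact_force: [-0.9, -0.5, -0.0]
opening: 0.622
finger_force: 0.0
```

```bash
python3 look.py | grep -e bar -e green; python3 go.py .493,.19,.105
```

```text
bar angle 0.013114176773003305 0.10790782196870777
t36.33 p[492.3 186.6 104.6] yaw-3.018 tilt0.001 op0.692 q7 0.83 F[ 0.6  0.2 -0.5]
dp [-1.1, 3.3, -0.4] rz 0.0 rows>=0.1
```

>>> step_arm:
  motion:
    - {"dp":[0,0,-50],"twist":[0,0,0],"hand":0.4}
    - {"dp":[0,0,-100],"twist":[0,0,0],"hand":0.4}
    - {"dp":[0,-50,-110],"twist":[0,0,0],"hand":0.4}
    - {"dp":[0,-105,-110],"twist":[0,0,0],"hand":0.4}
    - {"dp":[0,-160,-110],"twist":[0,0,0],"hand":0.4}

```text
clock: 36.95
tool_pos: [0.5124, 0.0265, 0.2149]
eef_rot: [-0.062, 0.998, -0.0, 0.0]
contact_force: [0.9, -0.8, -0.0]
opening: 0.697
finger_force: 0.0
```

>>> step_arm:
  motion:
    - {"dp":[0,-60,0],"twist":[0,0,0],"hand":0.4}
    - {"dp":[0,-60,0],"twist":[0,0,0],"hand":0.4}
    - {"dp":[0,-60,0],"twist":[0,0,0],"hand":0.4}

```text
clock: 37.33
tool_pos: [0.5197, -0.031, 0.2146]
eef_rot: [-0.062, 0.998, 0.0, -0.0]
contact_force: [-0.6, 0.5, 0.3]
opening: 0.698
finger_force: 0.0
```

```bash
python3 look.py; python3 - <<'E'
from h import *;from plant import r
for n in("top","scene"):
    f=r.snapshot(n);P=cloud(f,pose(f)).reshape(-1,3)
    b=P[(P[:,1]>.12)&(P[:,1]<.3)&(P[:,0]>.33)&(P[:,0]<.68)&(P[:,2]>.068)&(P[:,2]<.085)];print(n,len(b),*rect(b[:,:2]))
    cv2.imwrite(f"pics/{n}6.png",f["pixels"][:,:,::-1])
E
```

```text
top red [ 0.8388 -0.6139  0.0506] fl [ 0.8392 -0.6145] [98. 98.] 0.449 bl [ 0.8394 -0.6148] [98. 98.] 1.322
top red [ 0.8271 -0.6364  0.0507] fl [ 0.8261 -0.6333] [99. 93.] 0.281 bl [ 0.8256 -0.6321] [99. 89.] 0.316
top red [ 0.7196 -0.6251  0.0504] fl [ 0.7316 -0.6234] [98. 74.] -1.363 bl [ 0.7335 -0.6227] [96. 70.] -1.264
top red [ 0.638  -0.2294  0.0637] fl [ 0.6363 -0.2276] [87. 68.] -0.034 bl [ 0.6364 -0.2296] [40. 30.] -0.038
top red [ 0.5561 -0.2274  0.0637] fl [ 0.5561 -0.2258] [99. 70.] -0.034 bl [ 0.5563 -0.2269] [39. 28.] -0.02
bar angle -0.009162232712211685 0.10489943639233769
scene red [ 0.6386 -0.2292  0.0626] fl [ 0.6357 -0.2278] [93. 69.] -0.038 bl [ 0.6385 -0.2292] [43. 28.] -0.038
scene red [ 0.5593 -0.2274  0.0625] fl [ 0.5575 -0.2257] [96. 70.] -0.029 bl [ 0.5584 -0.2272] [41. 28.] -0.025
scene red [ 0.4794 -0.225   0.0621] fl [ 0.4817 -0.2234] [90. 69.] -0.031 bl [ 0.4788 -0.2252] [43. 28.] -0.02
bar angle -0.012815672172872106 0.10594026052234587
top 1179 [0.50625317 0.1879771 ] [264.50820923  29.55571556] 0.1085315459102687
scene 808 [0.50783694 0.1877213 ] [266.50259399  29.87972069] 0.10516176495920737
```

View pics/scene6.png

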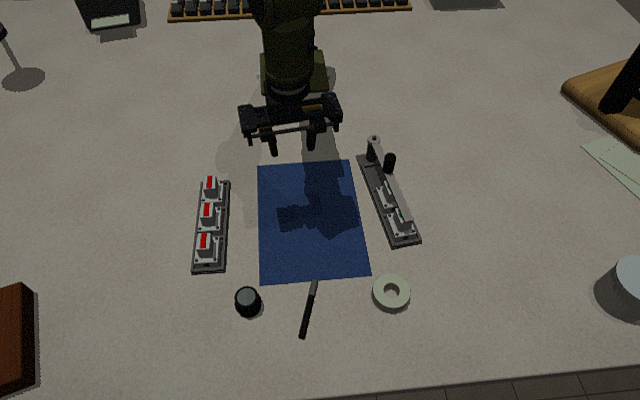

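The scene view shows the bar lying along the pass rack from (373,145) to (412,235), at about 0 rad. Both green housings stand under it at (386,193) and (404,224), and the reds are in the reject rack at (207,190–250). One last check on the housings under the bar.

```bash
python3 - <<'E'
from h import *;from plant import r
Q=[]
for n in("top","scene"):
    f=r.snapshot(n);Q.append(cloud(f,pose(f)).reshape(-1,3))
P=np.vstack(Q)
for c in((.533,.1944),(.6124,.2043)):
    d=P[:,:2]-c;a=.1235;x=d[:,0]*np.cos(a)+d[:,1]*np.sin(a);y=-d[:,0]*np.sin(a)+d[:,1]*np.cos(a)
    m=(abs(x)<.038)&(abs(y)<.034)&(P[:,2]>.0235)&(P[:,2]<.034);q=P[m]
    print(m.sum(),rect(q[:,:2]),"flange z",np.median(q[:,2]))
    t=P[(abs(x)<.03)&(abs(y)<.02)&(P[:,2]>.055)&(P[:,2]<.068)];print("top z",len(t),np.median(t[:,2]))
print(r.get_state()["clock"],r.get_state()["contact_force"])
print(r.finish_job())
E
```

```text
443 (array([0.5323382 , 0.19320004]), array([66.04418182, 51.18111801]), np.float64(0.10597012589620869)) flange z 0.027753932563556516
top z 131 0.06235113203939546
538 (array([0.61252051, 0.20273381]), array([66.67912292, 51.09045792]), np.float64(0.1270030148492196)) flange z 0.027662960463925912
top z 142 0.062032893255048904
37.625 [-0.12349601  0.04049282  0.39048135]
the job is handed in; nothing more can be done
None
```

I handed the job in at 37.6 s: both green-tagged housings are seated in the pass rack, all three red-strip ones are in the reject rack, the bar measures closed (about 0 rad), and the tag roll, pen and loupe look unmoved; the hand-in call returned no verdict.

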